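# Fetch a dropped module from a power unit's bay with a hook picker

### The job

First discharge the open power unit: push its spring-centred lever well over towards the narrow bay, hold it there for a full second and let it spring back to the middle. Then take the hook picker from its rack, hook the dropped module by its wire bail, lift it out of the bay and set it down gently, upright and unhooked, in the parts tray; touch the module with the picker only, never with the fingers. Finally hang the picker back on its rack by its collar, and leave the solder spool, the screwdriver and the flux bottle where they are.

Things in the scene. Friction and masses are not known exactly. Their poses are not given: they have to be found in the camera images.
- chassis: open power unit, grey metal, fixed. Origin on the table under the centre of its bay. Tall block 150 (x) by 80 (y) by 140 high with the bay in it. On its -y side (y -40 to -130, x -75 to 75) a shoulder 80 high carries the lever
- bay_mouth (a point): centre of the bay's opening, 140 mm above the table; axes as the power unit's. The bay is a narrow well open at the top, 120 (along x) by 44 (along y) inside, its floor 8 above the table, its rim 140 above the table
- lever (a joint): spring-centred discharge lever on the shoulder: upright steel stem 8 mm thick, black ball on top. 0 = upright; positive = tilted towards the bay (power unit's +y); stops at -0.5 and 0.5 rad; spring 0.25 N m/rad (about 2 N at the ball when well over); returns by itself. Well over means above 0.28 rad
- lever_ball (a point): centre of the lever's ball (18 mm across), 55 mm above the pivot, 138 mm above the table when upright; the pivot is at x 0, y -95 mm in the power unit's frame, 83 mm above the table
- module: dropped plug-in module, black block 28 (x) by 32 (y) by 24 high, about 60 g, standing upright on the bay's floor, with a steel wire bail on top; origin at the centre of its underside; 54 mm tall with the bail
- module_bail (a point): middle of the bail's top bar, on the bar's axis, 52 mm above the module's underside. The bail is an upright arch of 4.4 mm wire in the module's plane x = 0, clear opening 24 wide (y), bar along y, clear gap of 26 mm between block top and bar. A hook must pass under the bar along the module's x, either way
- picker: hook picker, 171 mm tall, about 120 g, hanging upright in the rack. Origin on the shaft's axis at the underside of the hook's foot, z up the shaft. Steel shaft 8 thick. The foot, 10 wide (y), 4 thick, reaches to x = -26 and ends in a lip (x -26 to -22) rising to z = 10: the hook points to -x, and a hooked bar lies on the foot between lip and shaft (x -22 to -4)
- picker_grip (a point): middle of the grip, on the shaft's axis 142 mm above the picker's origin. The black handle is 24 (x) by 14 (y), z 111 to 171 mm from the picker's origin; grip it from above across its y
- picker_collar (a point): centre of the underside of the picker's square collar (30 by 30, 5 thick), on the shaft's axis 106 mm above the picker's origin
- rack: aluminium picker rack, fixed. Origin on the table below the slot's middle. Base plate 8 thick, x -45 to 75, y -45 to 45. A post at x 50 to 66 mm, 50 wide, 130 high, carries two level prongs that reach to x = -32 mm. The picker hangs with its shaft between the prongs, its collar resting on them
- rack_slot (a point): middle of the 16 mm slot between the prongs, at the height of their tops, 130 mm above the table; axes as the rack's. The slot runs along x, open at the -x end, where stops 5 mm high stand on the prong ends (x -32 to -28): lift the collar 10 mm or more, then draw the picker out along -x
- tray: shallow open aluminium parts tray, fixed, 150 (x) by 120 (y), walls 4 thick and 25 high; origin at the centre of its underside; inner floor 4 mm above the table
- spool: bystander: metal solder spool 50 across, 40 high, standing; origin at the centre of its underside
- screwdriver: bystander: screwdriver lying on the table beyond the power unit
- flux: bystander: small white flux bottle 40 across, 85 high, standing; origin at the centre of its underside
Things that resemble listed ones, but are neither listed nor needed, are in the scene too. Of the things shaped like the rack, the aluminium one is meant.

How it is judged:
By the outcome, as a careful person would: the job done as asked, in the order asked, and still so for the second after the job is handed in, with the robot touching nothing.
It also fails if it takes over 72 s, if anything falls off the work surface, if the arm or the gripper's body presses on something with over 40 N, if the wrist force passes 120 N, or if a joint passes its speed limit or range.

### The arm

A 7-joint arm with a two-finger parallel gripper is mounted at the origin on the work surface. World frame = base frame: x ahead of the robot, y to its left, z up, the work surface at z = 0. Lengths are in m, angles in rad, forces in N, time in s.
With the tool pointing down it reaches from about 0.4 to 0.85 m from the base axis. Payload 4.5 kg.
Tool frame: the origin (TCP) lies midway between the tips of the shut fingers; the grasp point (between the pads) lies 19 mm behind it; z points along the fingers, y is the direction in which the jaws open and shut (so a half turn about z gives the same grasp; the last joint's range is limited). The gripper opens to 88 mm and grips with 3 to 60 N. Pads are 18 mm wide; open, the fingers measure 123 mm over their backs; the gripper's body (75 mm by 187 mm) begins 45 mm behind the grasp point.
Start: joints at [-1.088, 0.689, -0.195, 1.565, 0.157, 0.902, -0.215], TCP at [0.271, 0.563, 0.239] pointing down, gripper open.
Joint ranges: [-3.01, 3.01], [-0.46, 2.08], [-1.47, 1.51], [0.13, 2.56], [-1, 4.14], [0.04, 2.09], [-2.66, 2.66]. Speed limits (rad/s): [2.57, 2.57, 3.14, 3.14, 3.14, 3.14, 3.14].

### API

Orientations are given as a unit quaternion [x, y, z, w].
In Python, from plant import r gives the robot as it stands. The module is installed in compiled form; this text tells all that it offers.
- The arm moves only by the tool carry_out, never from a script. Its argument "commands" is a list of rows, each a list of 6 numbers: the shift along the tool's x, y, z in m, then the turn, a rotation vector about the tool's x, y, z in degrees. In form: [[dx, dy, dz, wx, wy, wz], ...]. A call has 1 to 12 rows; each row is the pose to reach, as a shift and turn from the pose commanded when the call began, along the tool's axes at that moment; what a row does not reach only later rows make up. A row lasts 1/10 s, in which the tool goes at most 50 mm and 8.59 degrees, less where a joint would pass 70% of its speed; a pose out of reach is approached as far as the arm can. A call with a gripper value outside its range is refused whole. "fingers" is the closure in counts, from 0 (fully open) to 255 (shut), set as the call begins (left out, the last holds). The fingers move at their own pace and stop on an object; "grip_force" is the grip in N (left out, the last holds). Time passes only in rows, so rows that repeat a pose let the fingers close. It gives the time, the measured TCP pose, the force and the opening at its end, in the units of the state.
- r.get_state(): the state, without advancing time (a new reading comes with each control period).
- r.snapshot(name): name is "side" or "top"; returns a dict with "img" (400x640x3 uint8, blue, green, red), "intrinsics" (3x3 intrinsics, pixels), "extrinsics" (4x4, takes a point from camera to world coordinates). Camera axes: x right, y down, z forward; pixel columns grow to the right and rows downward; lengths in m; the calibration is good to about 2 mm. A picture is of the moment at which its call begins. There is no depth.
- r.finish_job(): hands the job in, once; it reports no verdict.
Trained networks look in a picture, given as the dict that the camera call returned (one of the last four; its "shot" number tells which), for a name from the list of things; names that differ only in an ending like _2 or _b are one class to them, and where a whole thing is asked for, a point or a joint stands for the part that bears it (a point fixed in the world has none). Each returns a list of dicts, best first, with "p" (0 to 1); they miss things now and then, are a little off and sometimes report something else, mostly with a low value. They report only what shows in the picture. A call takes as long as a camera call. They do not tell look-alikes from the thing itself.
- r.spot_in(picture, label): "xyz" ([x, y, z] in m, in world coordinates, good to about 4 mm: the middle of the surface that is visible of it).
- r.spot_point(picture, label): "xyz" ([x, y, z] in m, in world coordinates, good to about 4 mm: a listed point, or the origin of a listed thing).
The state is a dict: "clock": time; "q": joint angles; "qd": joint speeds; "joint_torque": joint torques, N m; "tool_pos": TCP position; "eef_rot": TCP orientation; "contact_force": force on the tool from outside, world axes, zero at the start; "moment": the same for the moment, N m; "opening": opening from 0.0 (shut) to 1.0 (fully open).
Only numpy, scipy, OpenCV 4.12 (cv2) and the standard library are available. Lean on these libraries where they do the work, as an engineer would, in place of code of your own. Each camera call takes 0.05 s, during which the arm holds its last target.

## Working session

There is one attempt and no reset: what is moved stays moved. The work goes in short steps, Python scripts to look and compute and a tool call to move; the robot and the scene stay as the last step left them, time stands still between calls to the robot, and variables do not carry over. Pictures are saved under pics/ and viewed, and the job is handed in when it is done.

Besides the shell and the picture viewer there is one more tool, called after ">>>" as name(argument=value, ...), one argument or row to a line, values as JSON. carry_out: Moves the arm, as the interface text tells. Its arguments: {"type":"object","properties":{"commands":{"type":"array","items":{"type":"array","items":{"type":"number"}}},"fingers":{"type":"number"},"grip_force":{"type":"number"}},"required":["commands"]}

```bash
mkdir -p pics; ls; cat > h.py <<'E'
import numpy as np, cv2
from plant import r
from scipy.spatial.transform import Rotation as R
def proj(p,s):
    E=np.array(s["extrinsics"]);K=np.array(s["intrinsics"])
    c=np.linalg.inv(E)@np.append(p,1); u=K@c[:3]; return u[:2]/u[2]
def ray(px,s):
    E=np.array(s["extrinsics"]);K=np.array(s["intrinsics"])
    d=E[:3,:3]@np.linalg.inv(K)@np.array([px[0],px[1],1.]); return E[:3,3],d/np.linalg.norm(d)
def atz(px,z,s):
    o,d=ray(px,s); return o+d*(z-o[2])/d[2]
def snap(n,f):
    s=r.snapshot(n); cv2.imwrite("pics/%s.png"%f,np.array(s["img"])); return s
def st():
    s=r.get_state(); print("t",round(s["clock"],2),"pos",np.round(s["tool_pos"],4),"q",np.round(s["eef_rot"],4),"F",np.round(s["contact_force"],1),"op",round(s["opening"],3),"j",np.round(s["q"],2)); return s
def shift(target,Rt=None):
    s=r.get_state();T=R.from_quat(s["eef_rot"]);d=T.inv().apply(np.array(target)-s["tool_pos"])
    w=None if Rt is None else np.degrees((T.inv()*Rt).as_rotvec()); print("d",np.round(d,4),"w",None if w is None else np.round(w,2)); return d
E
python3 - <<'E'
from h import *
st()
for n in("side","top"):
    s=snap(n,n+"0")
    print(n,np.round(np.array(s["extrinsics"]),3).tolist(),np.round(s["intrinsics"],1).tolist())
    for l in["chassis","bay_mouth","lever","lever_ball","module","module_bail","picker","picker_grip","picker_collar","rack","rack_slot","tray","spool","screwdriver","flux"]:
        try:
            o=r.spot_point(s,l)
        except Exception as e: print(l,e);continue
        print(l,[(np.round(d["xyz"],3).tolist(),round(d["p"],2),np.round(proj(d["xyz"],s)).tolist()) for d in o[:4]])
E
```

```text
pics
t 0.0 pos [0.271  0.5625 0.2379] q [ 2.225e-01  9.749e-01 -9.000e-04 -1.000e-04] F [ 0.4  0.4 -0. ] op 1.0 j [-1.09  0.69 -0.19  1.57  0.16  0.9  -0.22]
side [[0.841, -0.376, 0.389, 0.133], [-0.54, -0.607, 0.582, -0.679], [0.017, -0.7, -0.714, 0.934], [0.0, 0.0, 0.0, 1.0]] [[451.0, 0.0, 314.9], [0.0, 451.0, 200.3], [0.0, 0.0, 1.0]]
chassis [([0.576, 0.046, 0.0], 0.86, [302.0, 217.0])]
bay_mouth [([0.574, 0.044, 0.141], 0.83, [302.0, 181.0])]
lever it knows: bay_mouth, chassis, flux, lever_ball, module, module_bail, picker, picker_collar, picker_grip, rack, rack_slot, screwdriver, spool, tray
lever_ball [([0.594, -0.049, 0.14], 0.59, [328.0, 200.0]), ([0.53, 0.351, -0.004], 0.46, [239.0, 163.0]), ([0.756, -0.244, -0.0], 0.33, [421.0, 261.0])]
module []
module_bail [([0.46, -0.286, 0.026], 0.73, [336.0, 324.0])]
picker [([0.464, -0.289, 0.025], 0.83, [338.0, 324.0])]
picker_grip [([0.459, -0.285, 0.165], 0.69, [339.0, 289.0])]
picker_collar [([0.465, -0.287, 0.127], 0.84, [341.0, 298.0]), ([0.594, -0.05, 0.14], 0.19, [328.0, 201.0])]
rack [([0.296, -0.165, 0.001], 0.71, [246.0, 32
[... 1349 characters left out ...]
.168, -0.002], 0.91, [372.0, 295.0]), ([0.47, -0.283, -0.001], 0.7, [407.0, 228.0]), ([0.375, -0.431, 0.003], 0.55, [464.0, 259.0]), ([0.588, -0.047, 0.138], 0.22, [321.0, 181.0])]
rack_slot [([0.472, -0.281, 0.131], 0.93, [417.0, 221.0]), ([0.291, -0.16, 0.13], 0.59, [376.0, 298.0]), ([0.377, -0.432, 0.128], 0.56, [482.0, 255.0])]
tray [([0.534, 0.357, -0.001], 0.64, [180.0, 221.0])]
spool [([0.693, 0.282, -0.002], 0.8, [206.0, 166.0]), ([0.758, -0.245, -0.001], 0.45, [384.0, 133.0])]
screwdriver [([0.793, 0.016, -0.002], 0.68, [295.0, 128.0]), ([0.466, -0.288, 0.13], 0.27, [420.0, 223.0])]
flux [([0.756, -0.246, -0.001], 0.54, [384.0, 134.0]), ([0.466, -0.285, 0.033], 0.4, [411.0, 228.0])]
```

View pics/side0.png

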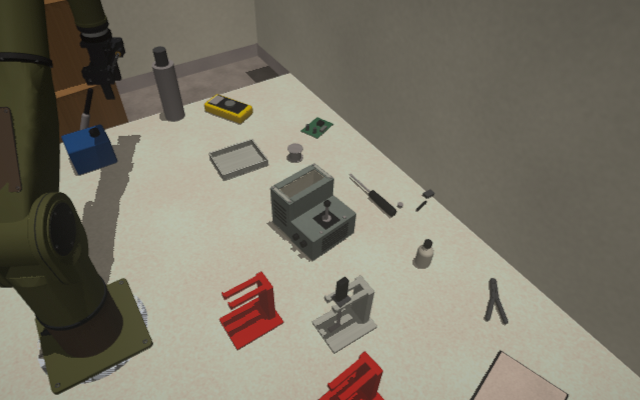

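View pics/top0.png

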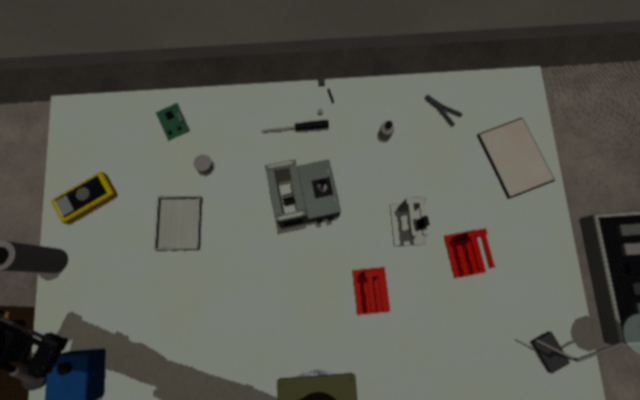

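```bash
python3 - <<'E'
import cv2,numpy as np
a=cv2.imread("pics/side0.png");b=cv2.imread("pics/top0.png")
z=lambda i,x0,y0,x1,y1,w,h:cv2.resize(i[y0:y1,x0:x1],(w,h),interpolation=cv2.INTER_CUBIC)
cv2.imwrite("pics/c1.png",z(a,190,230,390,390,750,600))
cv2.imwrite("pics/c2.png",z(b,240,150,360,240,800,600))
cv2.imwrite("pics/c3.png",z(b,350,190,510,310,800,600))
cv2.imwrite("pics/c4.png",z(a,240,130,390,250,750,600))
E
```

```text
(no output)
```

View pics/c1.png

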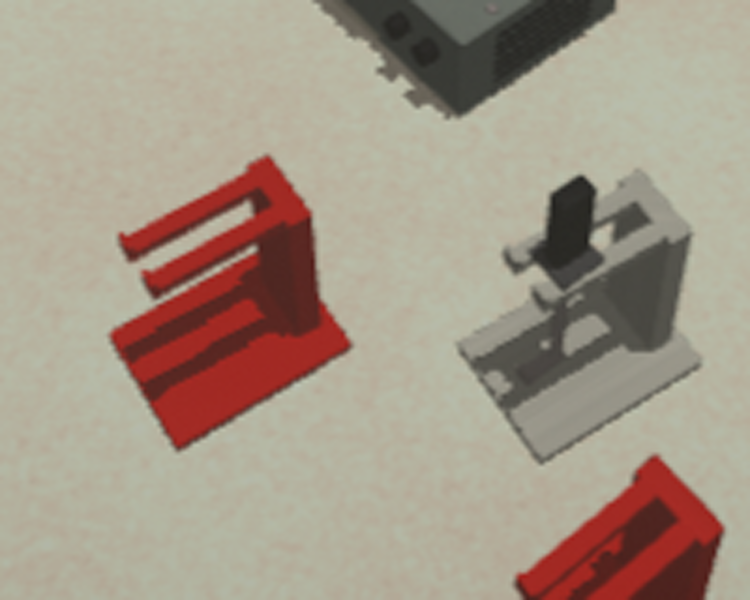

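View pics/c2.png

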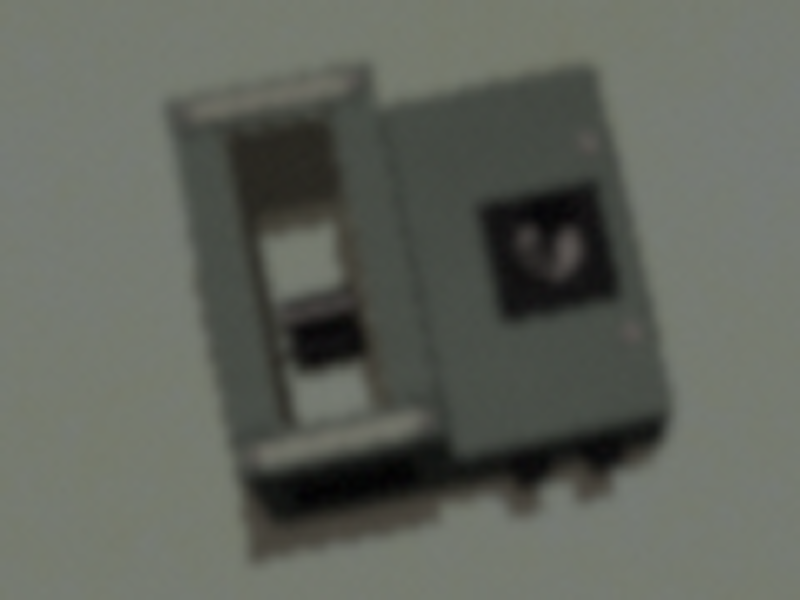

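View pics/c3.png

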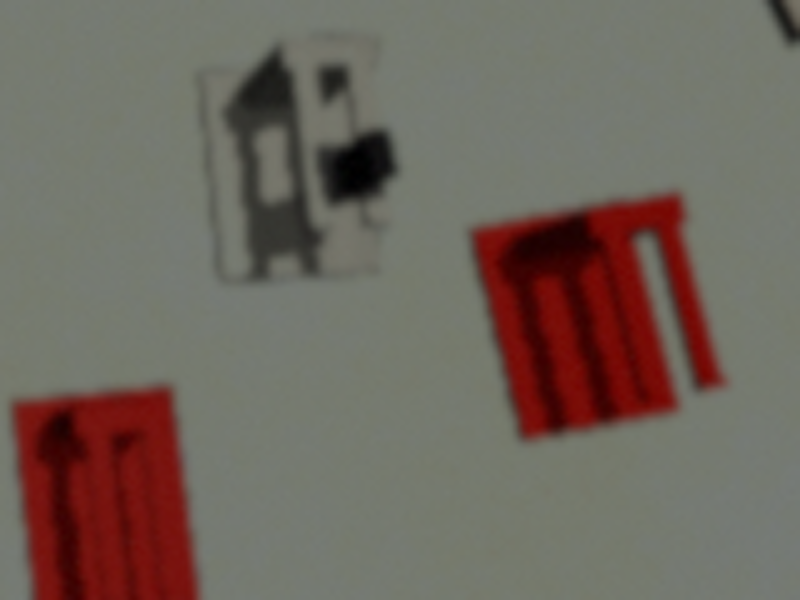

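View pics/c4.png

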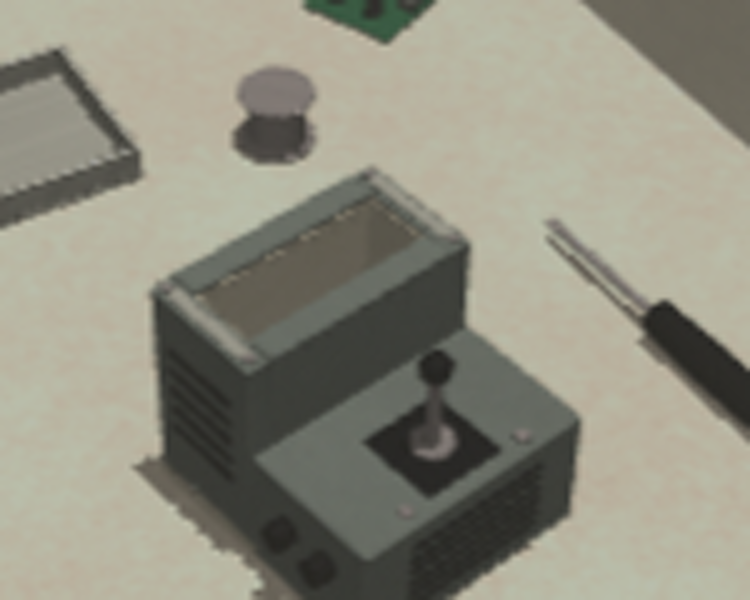

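The three rack-like things in side0 are red at (246,323), aluminium at (340,325) and red at (350,377). The aluminium one fits the description, and the picker hangs in it. Crop c1 confirms this. The chassis, lever, tray, spool and flux are all clear in the pictures. Next I fit the exact poses from the corners.

```bash
cat > fit.py <<'E'
from h import *
from scipy.optimize import least_squares
S={n:r.snapshot(n) for n in("side","top")}
np.savez("cal.npz",**{n+k:np.array(S[n][k]) for n in S for k in("intrinsics","extrinsics")})
c4=lambda x,y:("side",240+x/5,130+y/5)
c2=lambda x,y:("top",240+x/6.667,150+y/6.667)
c3=lambda x,y:("top",350+x/5,190+y/5)
c1=lambda x,y:("side",190+x/3.75,230+y/3.75)
def fit(name,obs,x0,extra=True):
    # per-camera pixel offset nuisance
    def f(v):
        c,s=np.cos(v[2]),np.sin(v[2]);o=[]
        for (n,u,w),p in obs:
            q=[v[0]+c*p[0]-s*p[1],v[1]+s*p[0]+c*p[1],p[2]]
            o+=list(proj(q,S[n])-[u,w])
        return np.array(o)
    g=least_squares(f,x0,loss="soft_l1");print(name,np.round(g.x,4),"deg",round(np.degrees(g.x[2]),2));print(np.round(f(g.x).reshape(-1,2),1).tolist());return g.x
a=.075
fit("chassis",[(c4(160,290),(-a,.04,.14)),(c4(375,172),(a,.04,.14)),(c4(467,243),(a,-.04,.14)),(c4(253,365),(-a,-.04,.14)),
 (c4(255,457),(-a,-.04,.08)),(c4(365,558),(-a,-.13,.08)),(c4(580,415),(a,-.13,.08)),(c4(467,330),(a,-.04,.08)),
 (c2(172,100),(a,.04,.14)),(c2(370,68),(a,-.04,.14)),(c2(245,468),(-a,.04,.14)),(c2(597,68),(a,-.13,.08)),(c2(668,410),(-a,-.13,.08)),(c2(455,455),(-a,-.04,.08)),(c4(437,367),(0,-.095,.138))],[.575,.044,.19])
fit("rack",[(c3(198,72),(.075,.045,.008)),(c3(378,270),(-.045,-.045,.008)),(c3(220,282),(-.045,.045,.008)),
 (c1(458,345),(-.045,.045,.008)),(c1(542,460),(-.045,-.045,.008)),(c1(702,358),(.075,-.045,.008)),(c1(635,172),(.066,.025,.13)),(c1(690,232),(.066,-.025,.13))],[.471,-.284,.05])
z=lambda n,x0,y0,x1,y1,w,h:cv2.resize(np.array(S[n]["img"])[y0:y1,x0:x1],(w,h),interpolation=cv2.INTER_CUBIC)
t=z("top",145,185,215,260,700,750);cv2.imwrite("pics/d1.png",cv2.convertScaleAbs(t[:600],alpha=1.5))
cv2.imwrite("pics/d1.png",cv2.resize(t,(560,600)))
cv2.imwrite("pics/d2.png",z("side",200,130,280,190,800,600))
cv2.imwrite("pics/d3.png",cv2.convertScaleAbs(z("top",265,165,313,217,554,600),alpha=1.8))
cv2.imwrite("pics/d4.png",cv2.convertScaleAbs(z("side",305,265,385,325,800,600),alpha=1.4))
E
python3 fit.py
```

```text
chassis [0.5735 0.0405 0.1416] deg 8.11
[[-2.5, -1.0], [-0.7, -2.1], [1.0, -0.8], [-1.4, 1.5], [-1.3, -0.5], [-0.2, 0.4], [0.8, -0.0], [-0.1, -1.8], [-0.1, -0.7], [0.9, -2.1], [-0.1, 0.9], [0.7, -1.9], [2.0, -0.1], [0.7, 0.1], [-0.4, -0.1]]
rack [ 0.4671 -0.2876  0.0119] deg 0.68
[[0.9, -0.2], [1.9, -0.2], [1.4, -0.0], [-1.2, -0.7], [-1.0, 0.2], [-0.3, 0.1], [0.4, -1.5], [0.3, -0.8]]
```

View pics/d1.png

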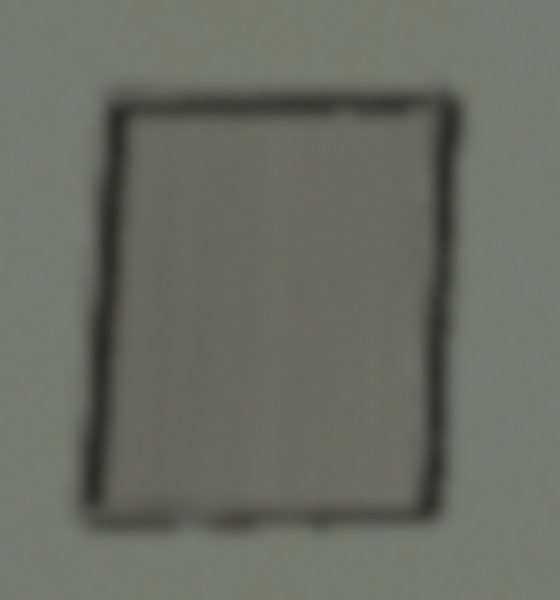

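View pics/d3.png

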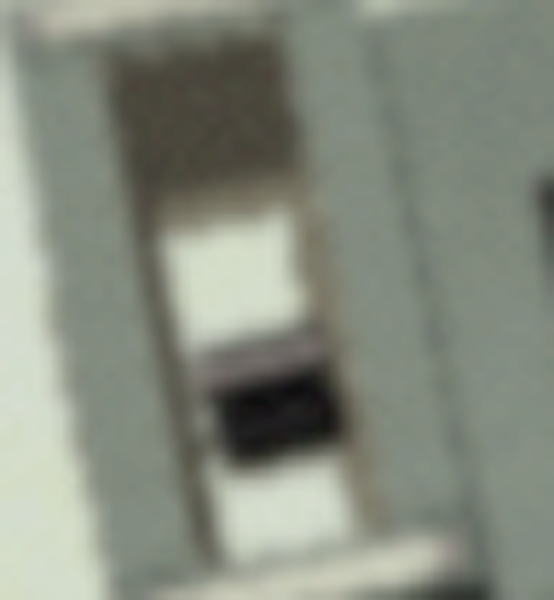

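View pics/d4.png

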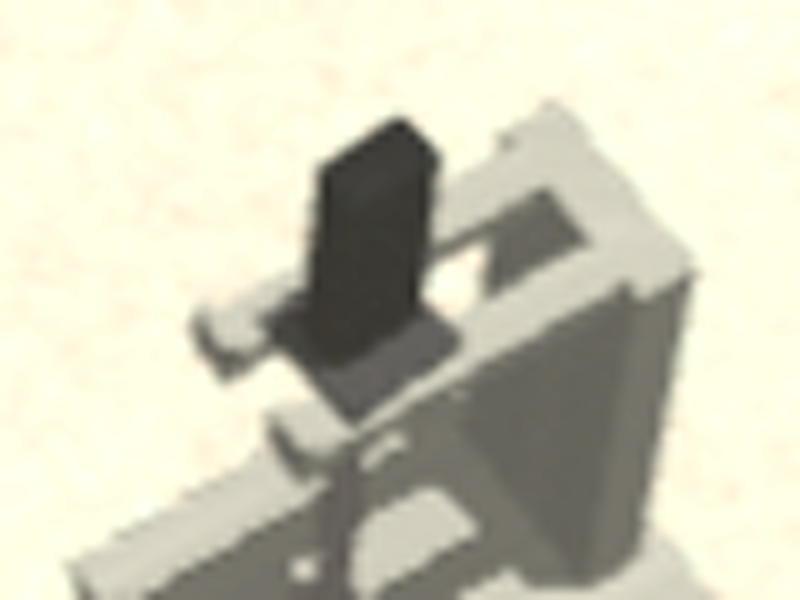

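```bash
cat > fit2.py <<'E'
from h import *
from scipy.optimize import least_squares
Z=np.load("cal.npz");S={n:{k:Z[n+k] for k in("intrinsics","extrinsics")} for n in("side","top")}
I={n:cv2.imread("pics/%s0.png"%n) for n in S}
c=lambda n,x0,y0,k:(lambda x,y:(n,x0+(x+.5)/k-.5,y0+(y+.5)/k-.5))
c4=c("side",240,130,5);c2=c("top",240,150,6.667);c3=c("top",350,190,5);c1=c("side",190,230,3.75)
def pts(v,P):
    cc,s=np.cos(v[2]),np.sin(v[2]);return [np.array([v[0]+cc*p[0]-s*p[1],v[1]+s*p[0]+cc*p[1],p[2]]) for p in P]
def fit(name,obs,x0):
    def f(v):
        o=[]
        for ((n,u,w),p),q in zip(obs,pts(v,[p for _,p in obs])):
            of=v[3:5] if n=="side" else v[5:7]
            o+=list(proj(q,S[n])+of-[u,w])
        return np.array(o+list(v[3:]*1.0))
    g=least_squares(f,list(x0)+[0]*4,loss="soft_l1");print(name,np.round(g.x,4),"deg",round(np.degrees(g.x[2]),2));print(np.round(f(g.x).reshape(-1,2),1).tolist());return g.x
a=.075
if __name__=="__main__":
  ch=fit("chassis",[(c4(160,290),(-a,.04,.14)),(c4(375,172),(a,.04,.14)),(c4(467,243),(a,-.04,.14)),(c4(253,365),(-a,-.04,.14)),
 (c4(255,457),(-a,-.04,.08)),(c4(365,558),(-a,-.13,.08)),(c4(580,415),(a,-.13,.08)),(c4(467,330),(a,-.04,.08)),
 (c2(172,100),(a,.04,.14)),(c2(370,68),(a,-.04,.14)),(c2(245,468),(-a,.04,.14)),(c2(597,68),(a,-.13,.08)),(c2(668,410),(-a,-.13,.08)),(c2(455,455),(-a,-.04,.08)),(c4(437,367),(0,-.095,.138))],[.575,.044,.19])
  rk=fit("rack",[(c3(198,72),(.075,.045,.008)),(c3(378,270),(-.045,-.045,.008)),(c3(220,282),(-.045,.045,.008)),
 (c1(458,345),(-.045,.045,.008)),(c1(542,460),(-.045,-.045,.008)),(c1(702,358),(.075,-.045,.008)),(c1(635,172),(.066,.025,.13)),(c1(690,232),(.066,-.025,.13))],[.471,-.284,.05])
  cd=c("top",145,185,8)
  tr=fit("tray",[(cd(113,100),(a,.06,.025)),(cd(455,98),(a,-.06,.025)),(cd(437,515),(-a,-.06,.025)),(cd(88,518),(-a,.06,.025))],[.53,.354,0])
  box=lambda x0,x1,y0,y1,z:[(x0,y0,z),(x1,y0,z),(x1,y1,z),(x0,y1,z)]
  CH=[box(-a,a,-.04,.04,.14),box(-.06,.06,-.022,.022,.14),box(-a,a,-.13,-.04,.08),box(-.06,.06,-.022,.022,.008)]
  RK=[box(-.045,.075,-.045,.045,.008),box(.05,.066,-.025,.025,.13),box(-.032,.05,-.008,.008,.13),box(-.032,-.028,-.025,.025,.13)]
  def ov(n,v,B,x0,y0,w,h,k,f):
    im=cv2.resize(I[n][y0:y0+h,x0:x0+w],None,fx=k,fy=k,interpolation=cv2.INTER_CUBIC);im=cv2.convertScaleAbs(im,alpha=1.4)
    for b in B:
        q=[(proj(p,S[n])-[x0,y0]+.5)*k-.5 for p in pts(v,b)]
        cv2.polylines(im,[np.int32(np.round(q))],True,(0,0,255),1)
    return im
  A=np.hstack([ov("side",ch,CH,260,150,110,110,3.6,0),ov("top",ch,CH,255,145,110,110,3.6,0)]);cv2.imwrite("pics/o1.png",A)
  A=np.hstack([ov("side",rk,RK,300,260,100,100,4,0),ov("top",rk,RK,375,180,70,80,5,0)[:400]]);cv2.imwrite("pics/o2.png",A)
E
python3 fit2.py
```

```text
chassis [ 0.5747  0.0427  0.1414  0.1582  0.7099 -0.1433  0.38  ] deg 8.1
[[-2.0, -0.6], [-0.2, -1.7], [1.4, -0.4], [-0.9, 1.8], [-0.8, -0.2], [0.3, 0.7], [1.2, 0.4], [0.4, -1.4], [-0.7, -0.2], [0.3, -1.6], [-0.8, 1.3], [0.1, -1.5], [1.4, 0.3], [0.1, 0.5], [0.1, 0.3], [0.2, 0.7], [-0.1, 0.4]]
rack [ 0.4679 -0.2855  0.013   0.2283  0.8814 -0.7739 -0.0398] deg 0.74
[[-0.3, -0.0], [0.8, -0.1], [0.3, 0.2], [-0.9, -0.3], [-0.6, 0.5], [-0.0, 0.4], [0.7, -1.1], [0.5, -0.5], [0.2, 0.9], [-0.8, -0.0]]
tray [ 0.5268  0.3512 -0.0495 -0.      0.     -0.0063  0.0719] deg -2.83
[[0.0, -0.5], [0.2, -1.1], [0.1, 0.5], [-0.4, 1.0], [-0.0, 0.0], [-0.0, 0.1]]
```

View pics/o1.png

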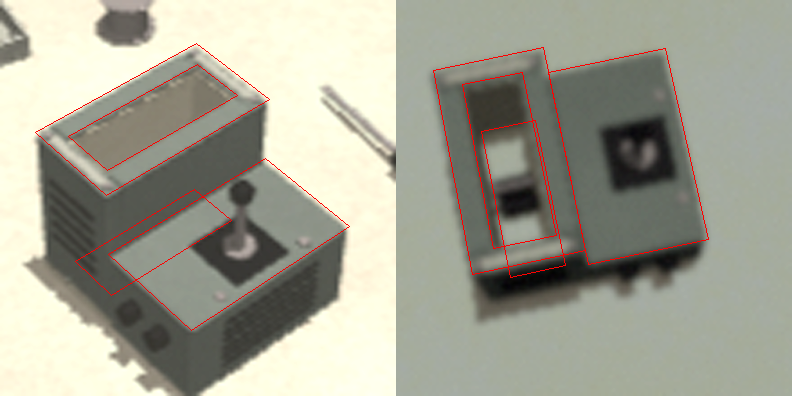

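View pics/o2.png

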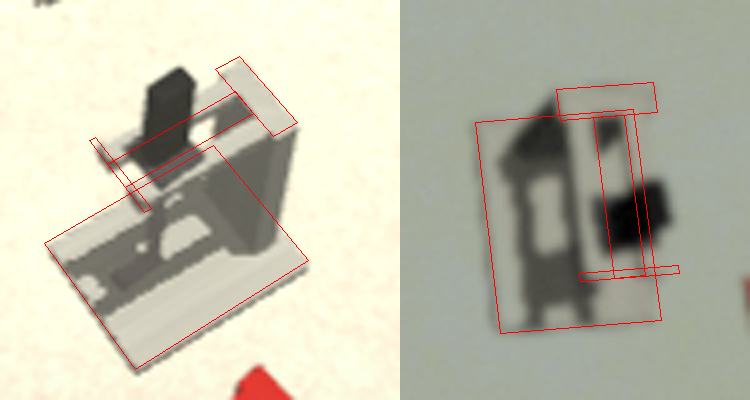

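```bash
cat >> h.py <<'E'
def go(p,yawy=None):
    # yawy: world angle (deg) of tool y, tool down
    Rt=None
    if yawy is not None:
        a=np.radians(yawy);y=np.array([np.cos(a),np.sin(a),0]);z=np.array([0,0,-1.]);x=np.cross(y,z)
        Rt=R.from_matrix(np.column_stack([x,y,z]))
    return shift(p,Rt)
def ch(p,c=(.5745,.0425,8.5)):
    a=np.radians(c[2]);return np.array([c[0]+np.cos(a)*p[0]-np.sin(a)*p[1],c[1]+np.sin(a)*p[0]+np.cos(a)*p[1],p[2]])
E
python3 - <<'E'
from h import *
from fit2 import S
st()
print("pre",ch([0.002,-.095-.048,.20])); go(ch([.002,-.143,.20]),98.5)
for n,px,z in(("bar",(287.1,195.6),.06),("block",(288.8,200.7),.032)):
    o=(-.14,.38)
    print(n,atz((px[0]-o[0],px[1]-o[1]),z,S["top"]))
for px in((281.4,196.6),(292.6,194.4)): print(atz(px,.06,S["top"]))
E
```

```text
t 1.6 pos [0.2712 0.5631 0.2387] q [0.2225 0.9749 0.     0.    ] F [-0.8  0.4  0.5] op 0.996 j [-1.09  0.69 -0.19  1.57  0.16  0.9  -0.22]
pre [ 0.59761478 -0.09863365  0.2       ]
d [-0.5812 -0.4547  0.0387] w [  0.     0.   -34.21]
bar [0.57575761 0.04562569 0.06      ]
block [0.56727433 0.04366291 0.032     ]
[0.57300152 0.0616422  0.06      ]
[0.57704776 0.03097029 0.06      ]
```

>>> carry_out(
  commands=[
    [-0.58,-0.455,0.0,0,0,-34.2],
    [-0.58,-0.455,0.0,0,0,-34.2],
    [-0.58,-0.455,0.0,0,0,-34.2],
    [-0.58,-0.455,0.0,0,0,-34.2],
    [-0.58,-0.455,0.0,0,0,-34.2],
    [-0.58,-0.455,0.0,0,0,-34.2],
    [-0.58,-0.455,0.0,0,0,-34.2],
    [-0.58,-0.455,0.0,0,0,-34.2],
    [-0.58,-0.455,0.0,0,0,-34.2],
    [-0.58,-0.455,0.0,0,0,-34.2],
    [-0.58,-0.455,0.0,0,0,-34.2],
    [-0.58,-0.455,0.0,0,0,-34.2],
  ],
  fingers=255,
)

```text
clock: 2.8
tool_pos: [0.5366, 0.0226, 0.239]
eef_rot: [-0.074, 0.997, 0.0, 0.0]
contact_force: [0.5, 0.9, 0.9]
opening: 0.006
```

```bash
python3 - <<'E'
from h import *
st();go(ch([.002,-.143,.124]),98.5)
E
```

```text
t 2.8 pos [0.5366 0.0226 0.239 ] q [-7.390e-02  9.973e-01  1.000e-04  3.000e-04] F [0.5 0.9 0.9] op 0.006 j [ 0.14  0.6  -0.44  1.82  0.34  0.79  1.25]
d [-0.0424 -0.1289  0.115 ] w [ 0.    0.04 -0.02]
```

>>> carry_out(
  commands=[
    [-0.042,-0.129,0,0,0,0],
    [-0.042,-0.129,0,0,0,0],
    [-0.042,-0.129,0,0,0,0],
    [-0.042,-0.129,0.04,0,0,0],
    [-0.042,-0.129,0.08,0,0,0],
    [-0.042,-0.129,0.115,0,0,0],
    [-0.042,-0.129,0.115,0,0,0],
    [-0.042,-0.129,0.115,0,0,0],
  ],
)

```text
clock: 3.6
tool_pos: [0.5966, -0.0966, 0.1241]
eef_rot: [-0.074, 0.997, 0.0, -0.0]
contact_force: [0.6, -0.1, 1.0]
opening: 0.004
```

```bash
python3 - <<'E'
from h import *
st();go(ch([.002,-.095+.0214-.009-.0175,.124]),98.5)
s=snap("side","s1");i=np.array(s["img"])
cv2.imwrite("pics/s1c.png",cv2.resize(i[120:270,250:400],(600,600),interpolation=cv2.INTER_CUBIC))
E
```

```text
t 3.6 pos [ 0.5966 -0.0966  0.1241] q [-7.410e-02  9.973e-01  1.000e-04 -1.000e-04] F [ 0.6 -0.1  1. ] op 0.004 j [ 0.29  0.83 -0.37  1.72  0.44  0.67  1.4 ]
d [-0.0007  0.0407  0.0001] w [ 0.01 -0.01 -0.  ]
```

View pics/s1c.png

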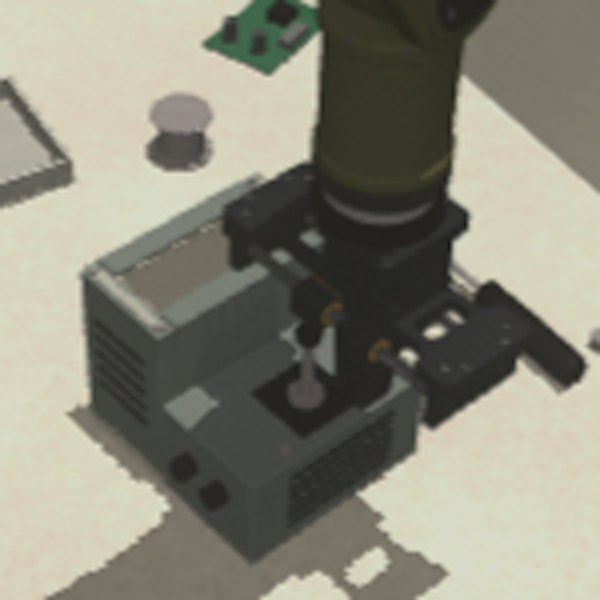

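>>> carry_out(
  commands=[
    [0,0.012,0,0,0,0],
    [0,0.024,0,0,0,0],
    [0,0.034,0,0,0,0],
    [0,0.041,0,0,0,0],
    [0,0.041,0,0,0,0],
    [0,0.041,0,0,0,0],
    [0,0.041,0,0,0,0],
  ],
)

```text
clock: 4.35
tool_pos: [0.5904, -0.057, 0.1237]
eef_rot: [-0.074, 0.997, -0.0, 0.0]
contact_force: [0.4, -0.7, 1.4]
opening: 0.002
```

```bash
python3 - <<'E'
from h import *
st()
s=snap("side","s2");i=np.array(s["img"])
cv2.imwrite("pics/s2c.png",cv2.resize(i[150:250,280:380],(600,600),interpolation=cv2.INTER_CUBIC))
E
```

```text
t 4.35 pos [ 0.5904 -0.057   0.1237] q [-7.350e-02  9.973e-01 -3.000e-04  0.000e+00] F [ 0.4 -0.7  1.4] op 0.002 j [ 0.22  0.82 -0.36  1.76  0.44  0.65  1.33]
```

View pics/s2c.png

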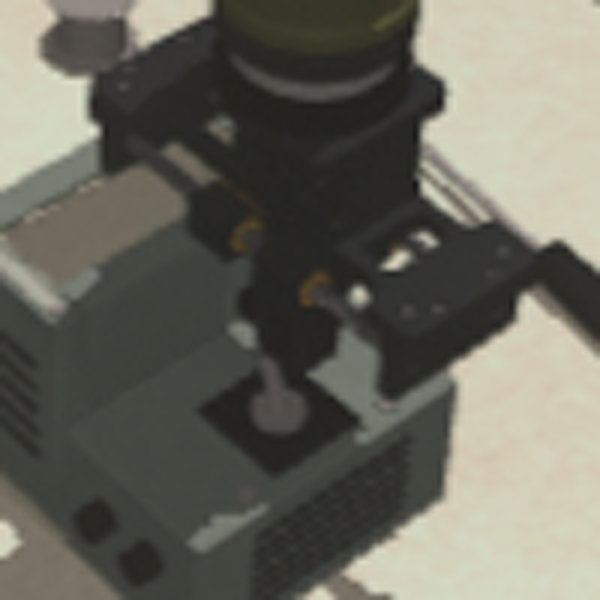

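```bash
python3 - <<'E'
from h import *
from fit2 import S
for th in(0,.28,.35,.4,.45,.5):
    b=ch([0,-.095+.055*np.sin(th),.083+.055*np.cos(th)]);st_=ch([0,-.095+.03*np.sin(th),.083+.03*np.cos(th)])
    print(th,[np.round((proj(p,S["side"])+[.16,.7]-[280,150]+.5)*6).tolist() for p in(b,st_)])
E
```

```text
0 [[286.0, 322.0], [284.0, 364.0]]
0.28 [[262.0, 306.0], [271.0, 355.0]]
0.35 [[256.0, 303.0], [268.0, 353.0]]
0.4 [[251.0, 301.0], [265.0, 352.0]]
0.45 [[247.0, 300.0], [263.0, 352.0]]
0.5 [[243.0, 299.0], [261.0, 351.0]]
```

```bash
python3 - <<'E'
import cv2
i=cv2.imread("pics/s2.png");c=cv2.resize(i[190:225,305:350],(765,595),interpolation=cv2.INTER_CUBIC)
cv2.imwrite("pics/s2d.png",cv2.convertScaleAbs(c,alpha=2.2))
E
```

```text
(no output)
```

View pics/s2d.png

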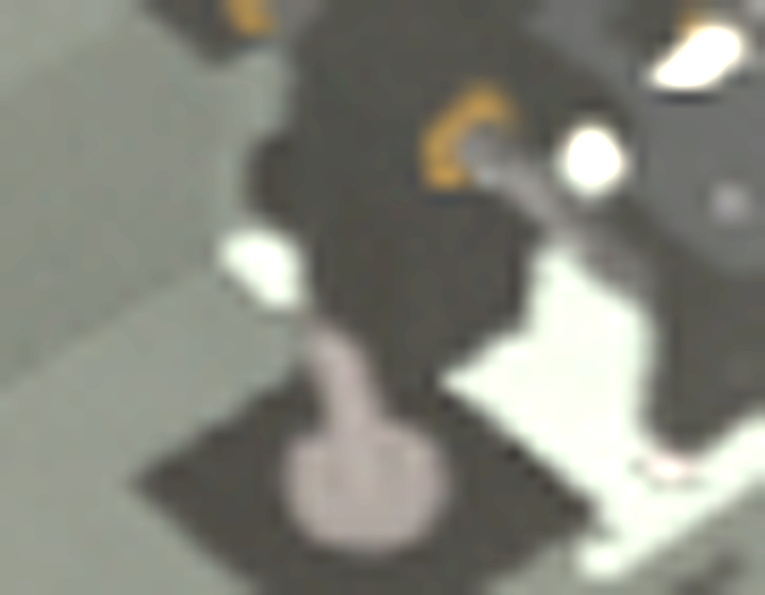

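>>> carry_out(
  commands=[
    [0,0.002,0,0,0,0],
    [0,0.004,0,0,0,0],
    [0,0.004,0,0,0,0],
    [0,0.004,0,0,0,0],
  ],
)

```text
clock: 4.8
tool_pos: [0.5895, -0.0524, 0.1234]
eef_rot: [-0.074, 0.997, -0.0, -0.0]
contact_force: [0.7, -1.8, -2.0]
opening: 0.005
```

```bash
python3 - <<'E'
from h import *
st()
s=snap("side","s3");i=np.array(s["img"])
print([(np.round(d["xyz"],3),d["p"]) for d in r.spot_point(s,"lever_ball")][:2])
c=cv2.resize(i[190:225,305:350],(765,595),interpolation=cv2.INTER_CUBIC)
cv2.imwrite("pics/s3d.png",cv2.convertScaleAbs(c,alpha=2.2))
s=snap("top","t3");i=np.array(s["img"])
c=cv2.resize(i[160:210,290:350],(720,600),interpolation=cv2.INTER_CUBIC)
cv2.imwrite("pics/t3d.png",cv2.convertScaleAbs(c,alpha=2.2))
E
```

```text
t 4.8 pos [ 0.5895 -0.0524  0.1234] q [-7.390e-02  9.973e-01 -1.000e-04 -3.000e-04] F [ 0.7 -1.8 -2. ] op 0.005 j [ 0.21  0.82 -0.36  1.76  0.44  0.64  1.32]
[(array([ 0.575,  0.045, -0.003]), 0.71), (array([ 0.588, -0.03 ,  0.136]), 0.6)]
```

View pics/s3d.png

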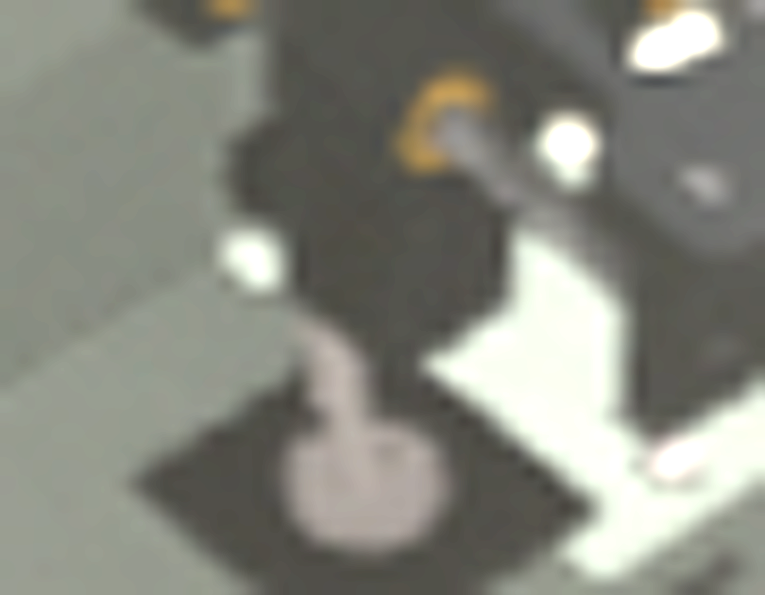

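View pics/t3d.png

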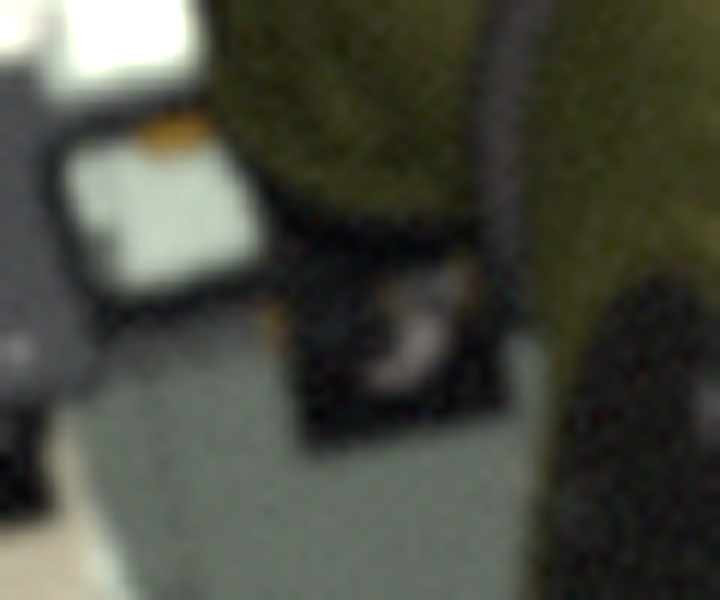

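>>> carry_out(
  commands=[
    [0,0.001,0,0,0,0],
    [0,0.001,0,0,0,0],
    [0,0.001,0,0,0,0],
    [0,0.001,0,0,0,0],
    [0,0.001,0,0,0,0],
    [0,0.001,0,0,0,0],
    [0,0.001,0,0,0,0],
    [0,0.001,0,0,0,0],
    [0,0.001,0,0,0,0],
    [0,0.001,0,0,0,0],
    [0,0.001,0,0,0,0],
    [0,0.001,0,0,0,0],
  ],
)

```text
clock: 6.15
tool_pos: [0.5895, -0.0512, 0.1237]
eef_rot: [-0.074, 0.997, 0.0, -0.0]
contact_force: [0.3, -2.0, -1.4]
opening: 0.003
```

>>> carry_out(
  commands=[
    [0,-0.01,0,0,0,0],
    [0,-0.02,0,0,0,0],
    [0,-0.03,0,0,0,0],
    [0,-0.045,0,0,0,0],
    [0,-0.055,0,0,0,0],
    [0,-0.055,-0.04,0,0,0],
    [0,-0.055,-0.09,0,0,0],
    [0,-0.055,-0.1,0,0,0],
  ],
)

```text
clock: 6.95
tool_pos: [0.601, -0.1062, 0.229]
eef_rot: [-0.073, 0.997, -0.0, 0.005]
contact_force: [0.2, -0.4, -0.1]
opening: 0.009
```

```bash
python3 - <<'E'
from h import *
st()
s=snap("side","s4");i=np.array(s["img"])
cv2.imwrite("pics/s4c.png",cv2.resize(i[150:350,260:410],(450,600),interpolation=cv2.INTER_CUBIC))
go([.464,-.287,.24],91)
E
```

```text
t 6.95 pos [ 0.601  -0.1062  0.229 ] q [-7.340e-02  9.973e-01 -3.000e-04  4.900e-03] F [ 0.2 -0.4 -0.1] op 0.009 j [ 0.35  0.7  -0.44  1.62  0.36  0.89  1.49]
d [ 0.1614 -0.1588 -0.0128] w [-0.06  0.49  7.42]
```

View pics/s4c.png

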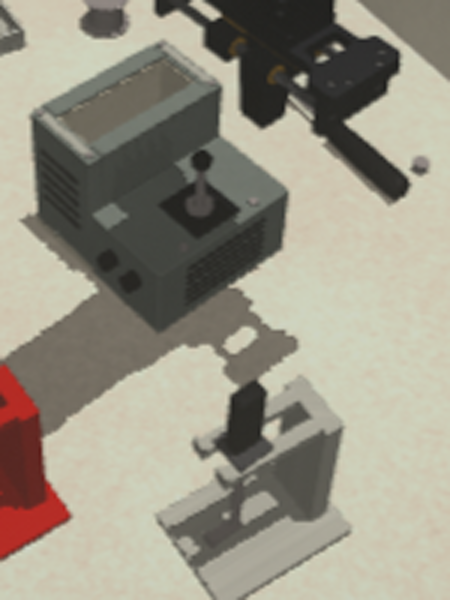

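The lever is back upright (crop (200,160)). It was held for about 1.2 s at roughly 0.4 rad, with 2 N on it. Now the picker.

>>> carry_out(
  commands=[
    [0.161,-0.159,-0.013,0,0,7.4],
    [0.161,-0.159,-0.013,0,0,7.4],
    [0.161,-0.159,-0.013,0,0,7.4],
    [0.161,-0.159,-0.013,0,0,7.4],
    [0.161,-0.159,-0.013,0,0,7.4],
    [0.161,-0.159,-0.013,0,0,7.4],
    [0.161,-0.159,-0.013,0,0,7.4],
    [0.161,-0.159,-0.013,0,0,7.4],
  ],
  fingers=0,
)

```text
clock: 7.8
tool_pos: [0.4628, -0.285, 0.2362]
eef_rot: [-0.011, 1.0, 0.001, 0.0]
contact_force: [0.1, -0.5, -0.2]
opening: 0.704
```

```bash
python3 - <<'E'
from h import *
st()
go([.464,-.287,.15],91)
s=snap("side","s5");i=np.array(s["img"])
cv2.imwrite("pics/s5c.png",cv2.resize(i[200:360,280:440],(600,600),interpolation=cv2.INTER_CUBIC))
E
```

```text
t 7.8 pos [ 0.4628 -0.285   0.2362] q [-1.070e-02  9.999e-01  8.000e-04  1.000e-04] F [ 0.1 -0.5 -0.2] op 0.704 j [ 0.74  0.61 -0.44  1.81  0.35  0.8   1.71]
d [-0.0011 -0.0021  0.0862] w [0.09 0.01 0.23]
```

View pics/s5c.png

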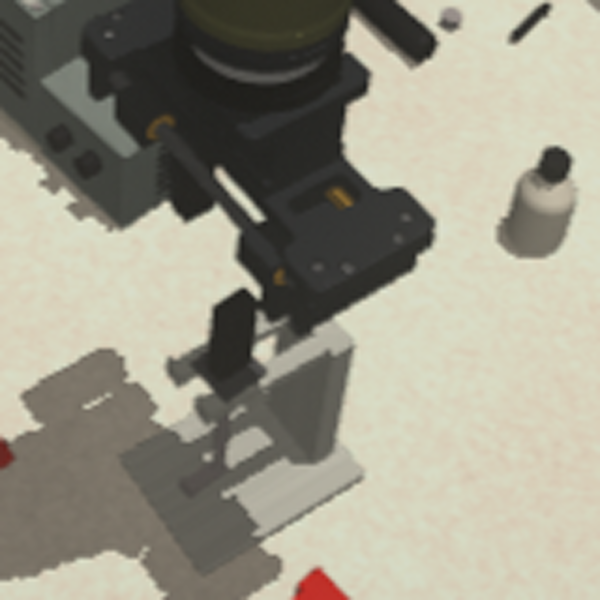

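>>> carry_out(
  commands=[
    [-0.001,-0.002,0.03,0,0,0],
    [-0.001,-0.002,0.055,0,0,0],
    [-0.001,-0.002,0.075,0,0,0],
    [-0.001,-0.002,0.086,0,0,0],
    [-0.001,-0.002,0.086,0,0,0],
    [-0.001,-0.002,0.086,0,0,0],
  ],
)

```text
clock: 8.45
tool_pos: [0.4638, -0.2881, 0.1511]
eef_rot: [-0.01, 1.0, 0.0, 0.0]
contact_force: [0.3, 0.1, -0.2]
opening: 1.005
```

```bash
python3 - <<'E'
from h import *
st()
s=snap("side","s6");i=np.array(s["img"])
cv2.imwrite("pics/s6c.png",cv2.resize(i[240:360,290:410],(600,600),interpolation=cv2.INTER_CUBIC))
E
```

```text
t 8.45 pos [ 0.4638 -0.2881  0.1511] q [-1.010e-02  9.999e-01  0.000e+00  4.000e-04] F [ 0.3  0.1 -0.2] op 1.005 j [ 0.69  0.73 -0.37  1.88  0.44  0.61  1.64]
```

View pics/s6c.png

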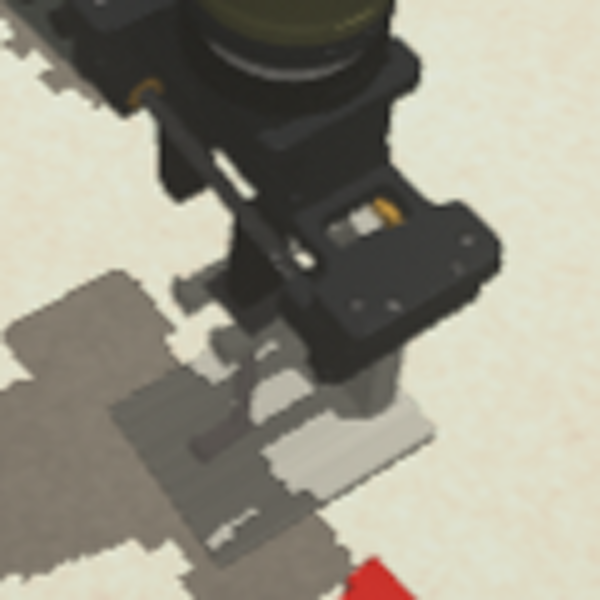

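>>> carry_out(
  commands=[
    [0,0,0,0,0,0],
    [0,0,0,0,0,0],
    [0,0,0,0,0,0],
    [0,0,0,0,0,0],
    [0,0,0,0,0,0],
    [0,0,0,0,0,0],
    [0,0,0,0,0,0],
    [0,0,0,0,0,0],
    [0,0,0,0,0,0],
    [0,0,0,0,0,0],
  ],
  fingers=255,
  grip_force=35,
)

```text
clock: 9.5
tool_pos: [0.4632, -0.2883, 0.1507]
eef_rot: [-0.01, 1.0, 0.0, 0.0]
contact_force: [0.2, 1.2, 0.5]
opening: 0.154
```

```bash
python3 - <<'E'
from h import *
st()
E
```

```text
t 9.5 pos [ 0.4632 -0.2883  0.1507] q [-9.6e-03  1.0e+00  2.0e-04  2.0e-04] F [0.2 1.2 0.5] op 0.154 j [ 0.69  0.73 -0.37  1.88  0.44  0.61  1.64]
```

>>> carry_out(
  commands=[
    [0,0,-0.01,0,0,0],
    [0,0,-0.018,0,0,0],
    [0,0,-0.018,0,0,0],
    [0.02,0,-0.018,0,0,0],
    [0.045,0,-0.018,0,0,0],
    [0.08,0,-0.018,0,0,0],
    [0.08,0,-0.018,0,0,0],
    [0.08,0,-0.06,0,0,0],
    [0.08,0,-0.1,0,0,0],
    [0.08,0,-0.14,0,0,0],
    [0.08,0,-0.15,0,0,0],
    [0.08,0,-0.15,0,0,0],
  ],
)

```text
clock: 10.7
tool_pos: [0.384, -0.2908, 0.3021]
eef_rot: [-0.009, 1.0, -0.001, 0.002]
contact_force: [-0.9, 0.2, -1.6]
opening: 0.159
```

```bash
python3 - <<'E'
from h import *
st()
s=snap("side","s7");i=np.array(s["img"])
cv2.imwrite("pics/s7c.png",cv2.resize(i[180:380,200:400],(600,600),interpolation=cv2.INTER_CUBIC))
for l in("picker","picker_grip","picker_collar"): print(l,[(np.round(d["xyz"],3),round(d["p"],2)) for d in r.spot_point(s,l)][:2])
E
```

```text
t 10.7 pos [ 0.384  -0.2908  0.3021] q [-0.0092  1.     -0.0013  0.0017] F [-0.9  0.2 -1.6] op 0.159 j [ 0.9   0.45 -0.52  1.89  0.28  0.87  1.83]
picker [(array([ 0.382, -0.292,  0.179]), 0.64)]
picker_grip [(array([ 0.379, -0.292,  0.32 ]), 0.64)]
picker_collar [(array([ 0.388, -0.295,  0.281]), 0.77)]
```

View pics/s7c.png

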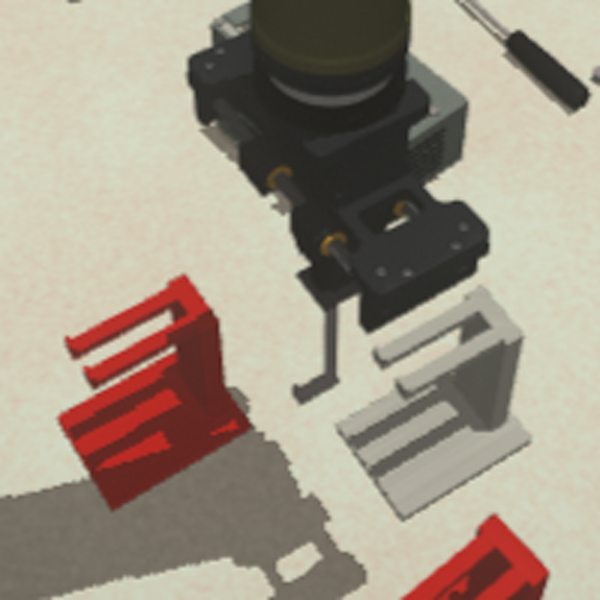

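```bash
python3 - <<'E'
from h import *
from fit2 import S
i=cv2.imread("pics/s7.png")
x0,y0,k=285,260,10
c=cv2.convertScaleAbs(cv2.resize(i[y0:y0+60,x0:x0+60],(600,600),interpolation=cv2.INTER_CUBIC),alpha=1.5)
a=np.radians(1.1)
for dx,col in((0,(0,0,255)),(.003,(0,255,0)),(-.003,(255,0,0))):
    base=np.array([.384,-.2908,.1754])
    def P(x,z): return np.int32(np.round((proj(base+[(x+dx)*np.cos(a),(x+dx)*np.sin(a),z],S["side"])+[.2,.8]-[x0,y0]+.5)*k))
    cv2.line(c,tuple(map(int,P(0,0))),tuple(map(int,P(0,.11))),col,1);cv2.line(c,tuple(map(int,P(0,0))),tuple(map(int,P(-.026,0))),col,1);cv2.line(c,tuple(map(int,P(-.026,0))),tuple(map(int,P(-.026,.01))),col,1)
cv2.imwrite("pics/s7d.png",c)
E
```

```text
(no output)
```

View pics/s7d.png

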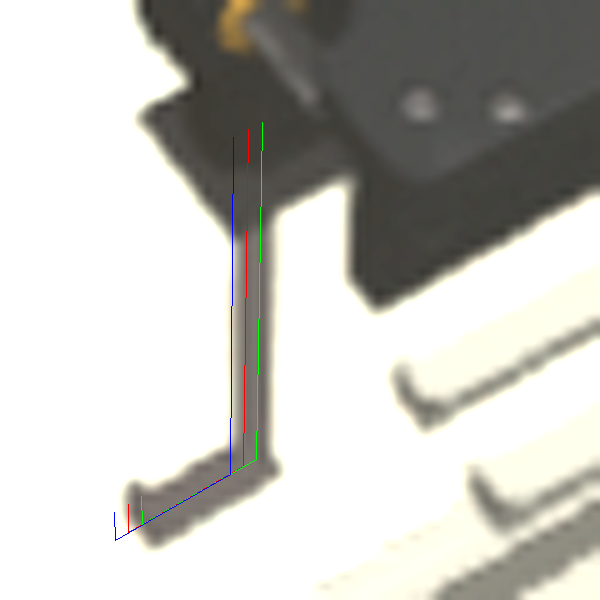

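```bash
cat >> h.py <<'E'
def bay(lx,ly,z,yaw=98.2):  # TCP so picker shaft at local lx,ly about the bar B
    a=np.radians(yaw-90);B=np.array([.575,.045])
    lx=lx-.0015
    return go([B[0]+lx*np.cos(a)-ly*np.sin(a),B[1]+lx*np.sin(a)+ly*np.cos(a),z],yaw)
E
python3 -c "
from h import *
bay(.035,0,.31)"
```

```text
d [-0.2326  0.3352 -0.011 ] w [ 0.13 -0.16 -7.1 ]
```

>>> carry_out(
  commands=[
    [-0.233,0.335,-0.011,0,0,-7.1],
    [-0.233,0.335,-0.011,0,0,-7.1],
    [-0.233,0.335,-0.011,0,0,-7.1],
    [-0.233,0.335,-0.011,0,0,-7.1],
    [-0.233,0.335,-0.011,0,0,-7.1],
    [-0.233,0.335,-0.011,0,0,-7.1],
    [-0.233,0.335,-0.011,0,0,-7.1],
    [-0.233,0.335,-0.011,0,0,-7.1],
    [-0.233,0.335,-0.011,0,0,-7.1],
    [-0.233,0.335,-0.011,0,0,-7.1],
    [-0.233,0.335,-0.011,0,0,-7.1],
    [-0.233,0.335,-0.011,0,0,-7.1],
  ],
)

```text
clock: 12.1
tool_pos: [0.6088, 0.0465, 0.311]
eef_rot: [-0.07, 0.998, -0.001, -0.001]
contact_force: [0.4, -1.3, -0.9]
opening: 0.155
```

```bash
python3 - <<'E'
from h import *
s=snap("side","s8");i=np.array(s["img"])
cv2.imwrite("pics/s8c.png",cv2.convertScaleAbs(cv2.resize(i[110:250,240:380],(600,600),interpolation=cv2.INTER_CUBIC),alpha=1.4))
s=snap("top","t8");i=np.array(s["img"])
cv2.imwrite("pics/t8c.png",cv2.convertScaleAbs(cv2.resize(i[140:240,240:340],(600,600),interpolation=cv2.INTER_CUBIC),alpha=1.8))
st();bay(.035,0,.167)
E
```

```text
t 12.2 pos [0.6091 0.0471 0.3116] q [-7.000e-02  9.975e-01 -6.000e-04 -4.000e-04] F [ 0.4 -0.3 -1.4] op 0.152 j [ 0.13  0.63 -0.52  1.5   0.33  1.1   1.25]
d [0.0005 0.003  0.1446] w [-0.06 -0.05 -0.17]
```

View pics/s8c.png

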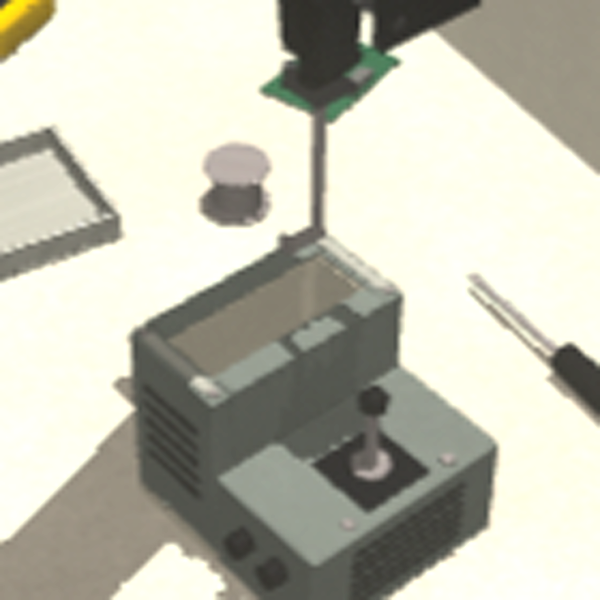

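View pics/t8c.png

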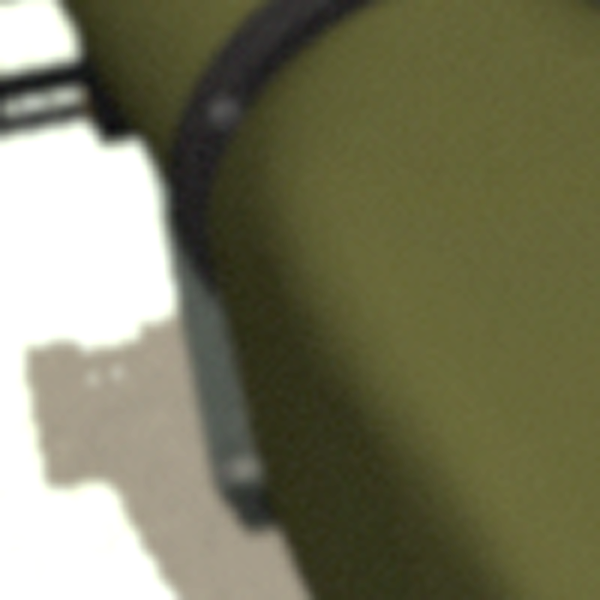

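>>> carry_out(
  commands=[
    [-0.002,0.003,0.02,0,0,0],
    [-0.002,0.003,0.04,0,0,0],
    [-0.002,0.003,0.06,0,0,0],
    [-0.002,0.003,0.08,0,0,0],
    [-0.002,0.003,0.1,0,0,0],
    [-0.002,0.003,0.1,0,0,0],
    [-0.002,0.003,0.1,0,0,0],
  ],
)

```text
clock: 12.9
tool_pos: [0.6112, 0.0517, 0.2122]
eef_rot: [-0.071, 0.997, -0.0, 0.0]
contact_force: [0.2, 0.3, -1.0]
opening: 0.162
```

```bash
python3 - <<'E'
from h import *
s=snap("side","s9");i=np.array(s["img"])
cv2.imwrite("pics/s9c.png",cv2.convertScaleAbs(cv2.resize(i[140:220,260:340],(600,600),interpolation=cv2.INTER_CUBIC),alpha=1.4))
s=snap("top","t9");i=np.array(s["img"])
cv2.imwrite("pics/t9c.png",cv2.convertScaleAbs(cv2.resize(i[140:240,240:340],(600,600),interpolation=cv2.INTER_CUBIC),alpha=1.8))
st();bay(.038,0,.167)
E
```

```text
t 13.0 pos [0.6119 0.0523 0.2131] q [-7.100e-02  9.975e-01  1.000e-04  1.200e-03] F [ 0.8  0.1 -1.7] op 0.152 j [ 0.1   0.73 -0.48  1.62  0.41  0.89  1.18]
d [ 0.0012 -0.002   0.0461] w [ 0.01  0.13 -0.06]
```

View pics/s9c.png

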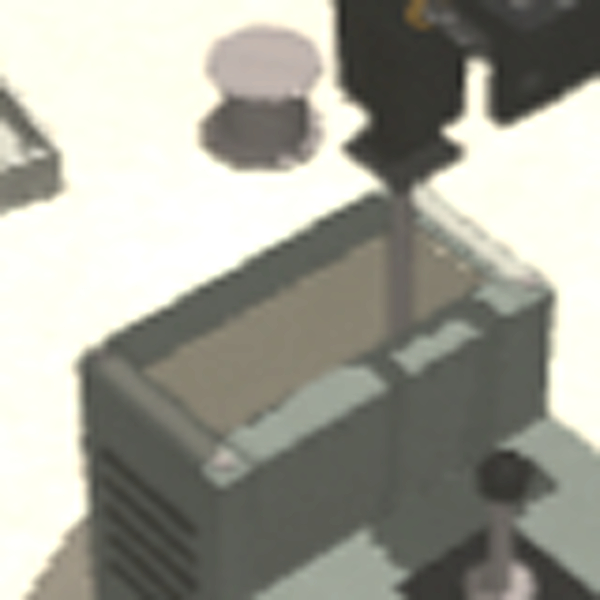

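View pics/t9c.png

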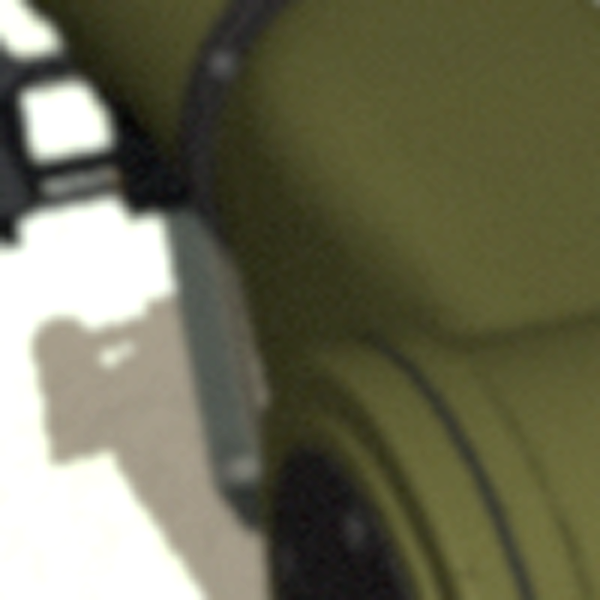

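>>> carry_out(
  commands=[
    [0.001,-0.002,0.012,0,0,0],
    [0.001,-0.002,0.024,0,0,0],
    [0.001,-0.002,0.036,0,0,0],
    [0.001,-0.002,0.046,0,0,0],
    [0.001,-0.002,0.046,0,0,0],
    [0.001,-0.002,0.046,0,0,0],
  ],
)

```text
clock: 13.6
tool_pos: [0.6104, 0.0505, 0.1653]
eef_rot: [-0.072, 0.997, 0.0, -0.0]
contact_force: [0.0, -0.0, -0.8]
opening: 0.156
```

```bash
python3 - <<'E'
from h import *
from fit2 import S
st();bay(.013,0,.167)
s=snap("side","s10");i=np.array(s["img"])
c=cv2.resize(i[140:220,260:340],(600,600),interpolation=cv2.INTER_CUBIC)
a=np.radians(8.2);P=r.get_state()["tool_pos"]
for lx,col in((0.0015,(0,0,255)),):
  for z0,z1 in((.12,.146),):
    q=[np.int32(np.round((proj([P[0]+lx*np.cos(a),P[1]+lx*np.sin(a),z],S["side"])+[.2,.8]-[260,140]+.5)*7.5)) for z in(z0,z1)]
    cv2.line(c,tuple(map(int,q[0])),tuple(map(int,q[1])),col,1)
for b in([-.06,-.022],[.06,-.022],[.06,.022],[-.06,.022]):
    q=np.int32((proj(ch([b[0],b[1],.14],(.5745,.0425,8.2)),S["side"])+[.2,.8]-[260,140]+.5)*7.5);cv2.circle(c,tuple(map(int,q)),3,(0,255,0),-1)
cv2.imwrite("pics/s10c.png",cv2.convertScaleAbs(c,alpha=1.3))
E
```

```text
t 13.6 pos [0.6104 0.0505 0.1653] q [-7.150e-02  9.974e-01  1.000e-04 -3.000e-04] F [ 0.  -0.  -0.8] op 0.156 j [ 0.09  0.79 -0.45  1.67  0.45  0.79  1.15]
d [ 0.0243 -0.0004 -0.0017] w [ 0.01 -0.03  0.  ]
```

View pics/s10c.png

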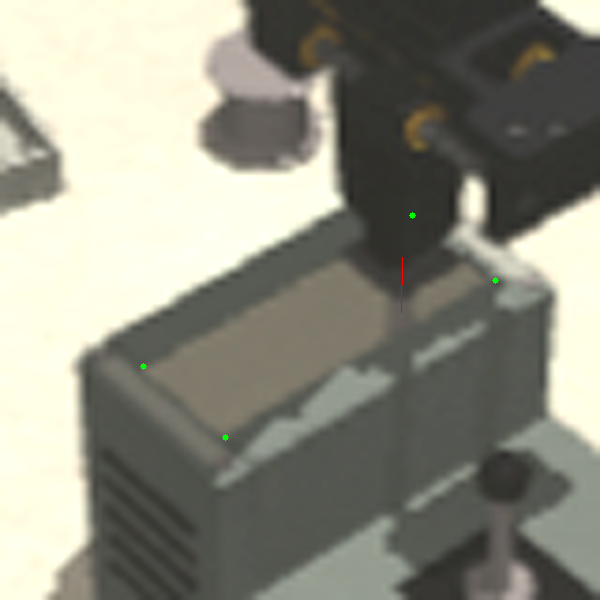

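>>> carry_out(
  commands=[
    [0.005,0,-0.002,0,0,0],
    [0.01,0,-0.002,0,0,0],
    [0.015,0,-0.002,0,0,0],
    [0.02,0,-0.002,0,0,0],
    [0.0245,0,-0.002,0,0,0],
    [0.0245,0,-0.002,0,0,0],
    [0.0245,0,-0.002,0,0,0],
  ],
)

```text
clock: 14.35
tool_pos: [0.5863, 0.0468, 0.1678]
eef_rot: [-0.071, 0.997, 0.0, 0.0]
contact_force: [0.1, -0.5, -1.2]
opening: 0.159
```

```bash
python3 - <<'E'
from h import *
st()
s=snap("side","s11");s2=snap("top","t11")
E
```

```text
t 14.35 pos [0.5863 0.0468 0.1678] q [-7.140e-02  9.974e-01  0.000e+00  2.000e-04] F [ 0.1 -0.5 -1.2] op 0.159 j [ 0.1   0.76 -0.45  1.74  0.45  0.74  1.13]
```

>>> carry_out(
  commands=[
    [0,0,-0.007,0,0,0],
    [0,0,-0.012,0,0,0],
    [0,0,-0.016,0,0,0],
    [0,0,-0.02,0,0,0],
    [0,0,-0.03,0,0,0],
    [0,0,-0.042,0,0,0],
    [0,0,-0.056,0,0,0],
    [0,0,-0.07,0,0,0],
    [0,0,-0.084,0,0,0],
    [0,0,-0.098,0,0,0],
    [0,0,-0.105,0,0,0],
    [0,0,-0.105,0,0,0],
  ],
)

```text
clock: 15.65
tool_pos: [0.5869, 0.0471, 0.2742]
eef_rot: [-0.071, 0.997, 0.0, 0.001]
contact_force: [-0.6, -0.5, -2.5]
opening: 0.158
```

```bash
python3 - <<'E'
from h import *
st()
s=snap("side","s12");i=np.array(s["img"])
cv2.imwrite("pics/s12c.png",cv2.convertScaleAbs(cv2.resize(i[130:210,255:335],(600,600),interpolation=cv2.INTER_CUBIC),alpha=1.4))
E
```

```text
t 15.65 pos [0.5869 0.0471 0.2742] q [-7.140e-02  9.975e-01  2.000e-04  1.300e-03] F [-0.6 -0.5 -2.5] op 0.158 j [ 0.14  0.63 -0.51  1.63  0.36  0.97  1.22]
```

View pics/s12c.png

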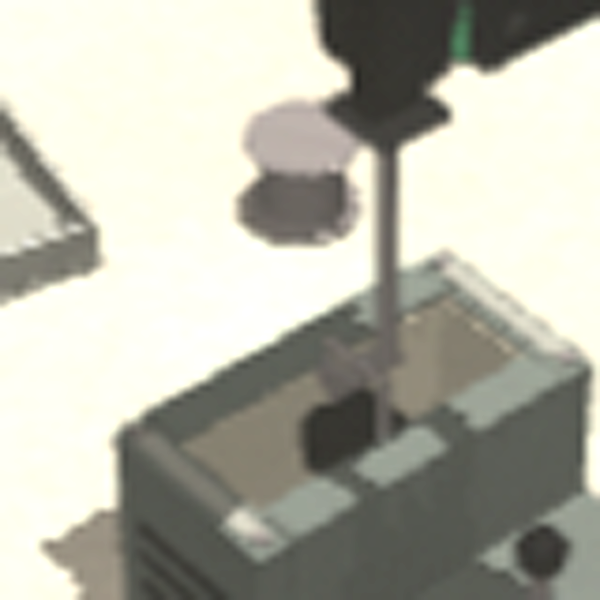

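>>> carry_out(
  commands=[
    [0,0,-0.015,0,0,0],
    [0,0,-0.03,0,0,0],
    [0,0,-0.045,0,0,0],
    [0,0,-0.06,0,0,0],
    [0,0,-0.075,0,0,0],
    [0,0,-0.085,0,0,0],
    [0,0,-0.088,0,0,0],
    [0,0,-0.088,0,0,0],
  ],
)

```text
clock: 16.5
tool_pos: [0.5861, 0.0468, 0.3604]
eef_rot: [-0.071, 0.997, -0.0, -0.0]
contact_force: [-0.1, 0.3, -2.5]
opening: 0.156
```

```bash
python3 - <<'E'
from h import *
st();go([.5315,.3545,.36],98.2)
s=snap("side","s13");i=np.array(s["img"])
cv2.imwrite("pics/s13c.png",cv2.convertScaleAbs(cv2.resize(i[90:210,225:345],(600,600),interpolation=cv2.INTER_CUBIC),alpha=1.4))
E
```

```text
t 16.5 pos [0.5861 0.0468 0.3604] q [-7.140e-02  9.975e-01 -0.000e+00 -1.000e-04] F [-0.1  0.3 -2.5] op 0.156 j [ 0.15  0.55 -0.54  1.49  0.3   1.18  1.27]
d [0.0103 0.3124 0.0004] w [-0.   -0.02 -0.02]
```

View pics/s13c.png

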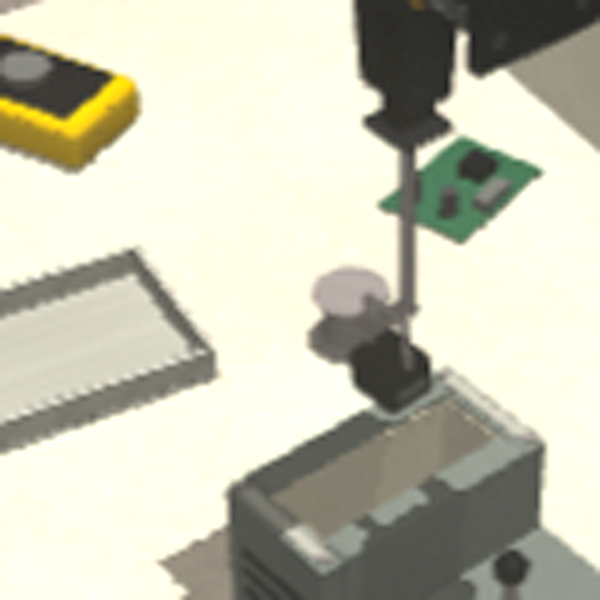

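Module hooked and clear of the bay, hanging upright at crop (390,370). Now I carry it over to the tray, ramping the speed.

>>> carry_out(
  commands=[
    [0,0.008,0,0,0,0],
    [0.001,0.025,0,0,0,0],
    [0.002,0.05,0,0,0,0],
    [0.003,0.082,0,0,0,0],
    [0.004,0.118,0,0,0,0],
    [0.005,0.156,0,0,0,0],
    [0.006,0.194,0,0,0,0],
    [0.007,0.23,0,0,0,0],
    [0.008,0.262,0,0,0,0],
    [0.009,0.287,0,0,0,0],
    [0.01,0.304,0,0,0,0],
    [0.01,0.312,0,0,0,0],
  ],
)

```text
clock: 17.75
tool_pos: [0.53, 0.357, 0.3604]
eef_rot: [-0.073, 0.997, 0.0, -0.001]
contact_force: [0.0, -0.8, -2.0]
opening: 0.154
```

```bash
python3 - <<'E'
from h import *
st();go([.5315,.3545,.19],98.2)
s=snap("side","s14");i=np.array(s["img"])
cv2.imwrite("pics/s14c.png",cv2.convertScaleAbs(cv2.resize(i[70:200,175:305],(600,600),interpolation=cv2.INTER_CUBIC),alpha=1.4))
E
```

```text
t 17.75 pos [0.53   0.357  0.3604] q [-7.320e-02  9.973e-01  5.000e-04 -6.000e-04] F [ 0.  -0.8 -2. ] op 0.154 j [-0.39  0.64 -0.53  1.33  0.32  1.26  0.78]
d [-0.0013 -0.0029  0.1704] w [ 0.06 -0.07  0.2 ]
```

View pics/s14c.png

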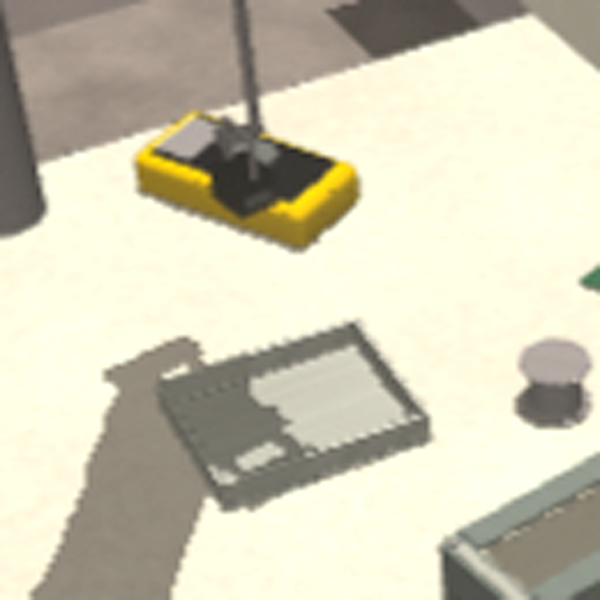

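>>> carry_out(
  commands=[
    [0,-0.002,0.01,0,0,0],
    [-0.001,-0.003,0.03,0,0,0],
    [-0.001,-0.003,0.055,0,0,0],
    [-0.001,-0.003,0.08,0,0,0],
    [-0.001,-0.003,0.105,0,0,0],
    [-0.001,-0.003,0.128,0,0,0],
    [-0.001,-0.003,0.145,0,0,0],
    [-0.001,-0.003,0.155,0,0,0],
    [-0.001,-0.003,0.16,0,0,0],
    [-0.001,-0.003,0.16,0,0,0],
    [-0.001,-0.003,0.16,0,0,0],
  ],
)

```text
clock: 18.9
tool_pos: [0.5339, 0.3515, 0.2015]
eef_rot: [-0.071, 0.997, 0.0, 0.001]
contact_force: [-0.4, 0.6, -1.8]
opening: 0.156
```

```bash
python3 - <<'E'
from h import *
st();go([.5315,.3545,.177],98.2)
for n in("side","top"):
    s=snap(n,n+"15");i=np.array(s["img"])
    cv2.imwrite("pics/%s15c.png"%n,cv2.convertScaleAbs(cv2.resize(i[90:210,185:305] if n=="side" else i[170:270,130:230],(600,600),interpolation=cv2.INTER_CUBIC),alpha=1.4))
E
```

```text
t 18.9 pos [0.5339 0.3515 0.2015] q [-7.110e-02  9.975e-01  5.000e-04  7.000e-04] F [-0.4  0.6 -1.8] op 0.156 j [-0.4   0.78 -0.48  1.55  0.42  0.91  0.69]
d [0.002  0.0032 0.0245] w [ 0.05  0.08 -0.04]
```

View pics/side15c.png

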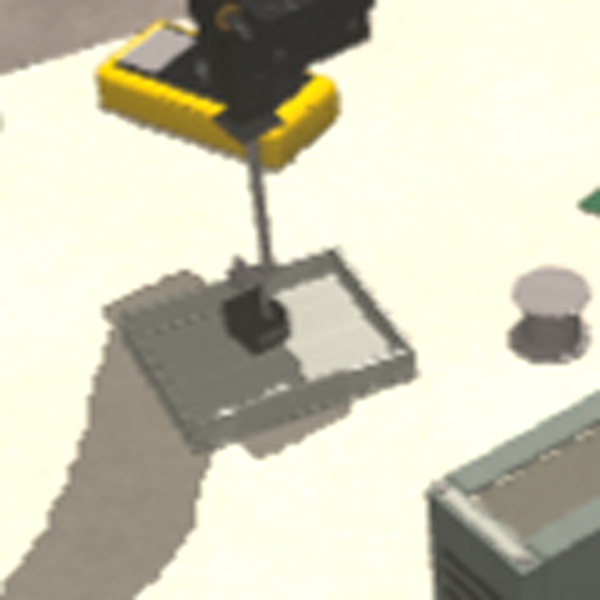

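View pics/top15c.png

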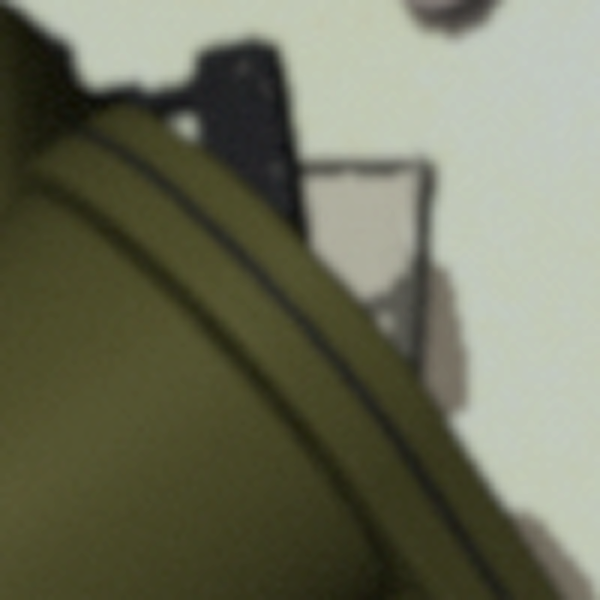

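>>> carry_out(
  commands=[
    [0.001,0.001,0.006,0,0,0],
    [0.002,0.002,0.012,0,0,0],
    [0.002,0.003,0.016,0,0,0],
    [0.002,0.003,0.019,0,0,0],
    [0.002,0.003,0.0215,0,0,0],
    [0.002,0.003,0.0235,0,0,0],
    [0.002,0.003,0.0255,0,0,0],
    [0.002,0.003,0.0275,0,0,0],
    [0.002,0.003,0.03,0,0,0],
    [0.002,0.003,0.034,0,0,0],
    [0.002,0.003,0.0385,0,0,0],
    [0.002,0.003,0.0385,0,0,0],
  ],
)

```text
clock: 20.2
tool_pos: [0.5305, 0.3537, 0.1614]
eef_rot: [-0.071, 0.997, -0.0, -0.001]
contact_force: [0.3, 0.2, -2.4]
opening: 0.158
```

```bash
python3 - <<'E'
from h import *
st();go([.5315,.3545,.162],98.2)
for n in("side",):
    s=snap(n,n+"16");i=np.array(s["img"])
    cv2.imwrite("pics/%s16c.png"%n,cv2.convertScaleAbs(cv2.resize(i[115:185,200:280],(800,700),interpolation=cv2.INTER_CUBIC),alpha=1.4)[:600])
E
```

```text
t 20.2 pos [0.5305 0.3537 0.1614] q [-7.140e-02  9.974e-01 -4.000e-04 -6.000e-04] F [ 0.3  0.2 -2.4] op 0.158 j [-0.42  0.83 -0.45  1.59  0.45  0.83  0.66]
d [-0.0011  0.0007 -0.0006] w [-0.04 -0.07 -0.01]
```

View pics/side16c.png

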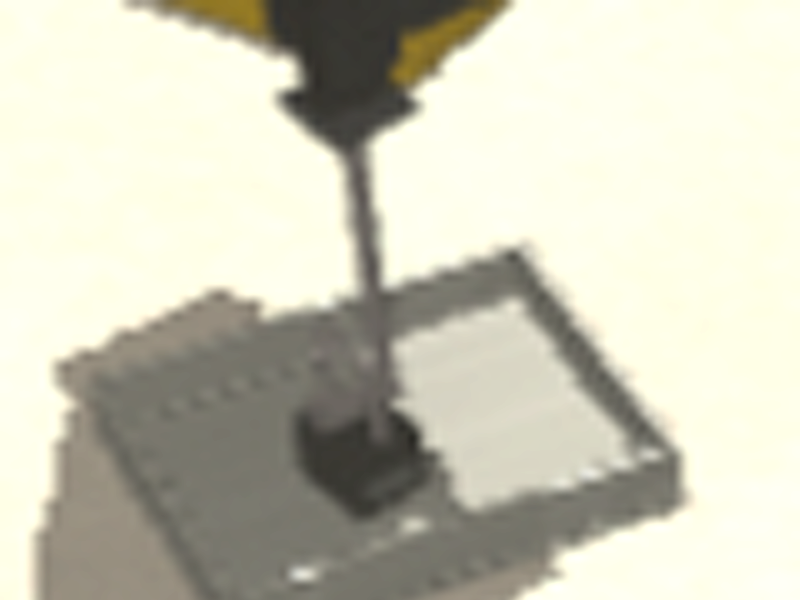

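>>> carry_out(
  commands=[
    [-0.004,0,0,0,0,0],
    [-0.009,0,0,0,0,0],
    [-0.014,0,0,0,0,0],
    [-0.019,0,0,0,0,0],
    [-0.025,0,0,0,0,0],
    [-0.031,0,0,0,0,0],
    [-0.036,0,0,0,0,0],
    [-0.036,0,0,0,0,0],
  ],
)

```text
clock: 21.05
tool_pos: [0.5675, 0.3591, 0.1621]
eef_rot: [-0.071, 0.997, 0.0, 0.0]
contact_force: [-0.3, 0.6, -0.2]
opening: 0.154
```

```bash
python3 - <<'E'
from h import *
st()
for n in("side",):
    s=snap(n,n+"17");i=np.array(s["img"])
    cv2.imwrite("pics/%s17c.png"%n,cv2.convertScaleAbs(cv2.resize(i[115:185,200:280],(800,700),interpolation=cv2.INTER_CUBIC),alpha=1.4)[:600])
E
```

```text
t 21.05 pos [0.5675 0.3591 0.1621] q [-7.090e-02  9.975e-01  1.000e-04  3.000e-04] F [-0.3  0.6 -0.2] op 0.154 j [-0.4   0.87 -0.46  1.47  0.44  0.9   0.72]
```

View pics/side17c.png

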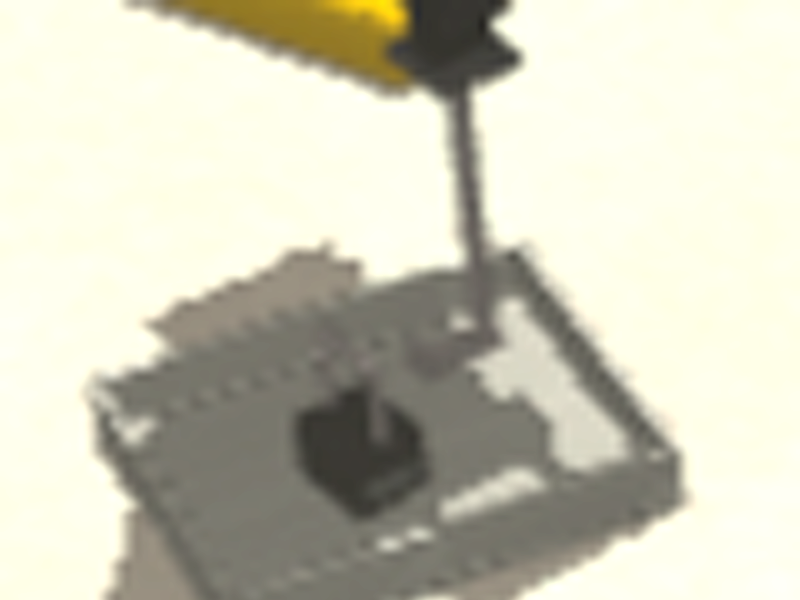

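>>> carry_out(
  commands=[
    [0,0,-0.02,0,0,0],
    [0,0,-0.05,0,0,0],
    [0,0,-0.09,0,0,0],
    [0,0,-0.13,0,0,0],
    [0,0,-0.16,0,0,0],
    [0,0,-0.17,0,0,0],
    [0,0,-0.17,0,0,0],
  ],
)

```text
clock: 21.8
tool_pos: [0.5666, 0.3597, 0.3333]
eef_rot: [-0.071, 0.997, 0.001, 0.001]
contact_force: [0.8, -0.6, -1.5]
opening: 0.155
```

```bash
python3 - <<'E'
from h import *
st();go([.384,-.29,.3],91.1)
s=snap("side","s18");i=np.array(s["img"])
cv2.imwrite("pics/s18c.png",cv2.convertScaleAbs(cv2.resize(i[115:185,200:280],(800,700),interpolation=cv2.INTER_CUBIC),alpha=1.4)[:600])
E
```

```text
t 21.8 pos [0.5666 0.3597 0.3333] q [-7.150e-02  9.974e-01  6.000e-04  1.000e-03] F [ 0.8 -0.6 -1.5] op 0.155 j [-0.39  0.7  -0.51  1.27  0.34  1.25  0.81]
d [ 0.2735 -0.6171  0.032 ] w [0.07 0.12 7.1 ]
```

View pics/s18c.png

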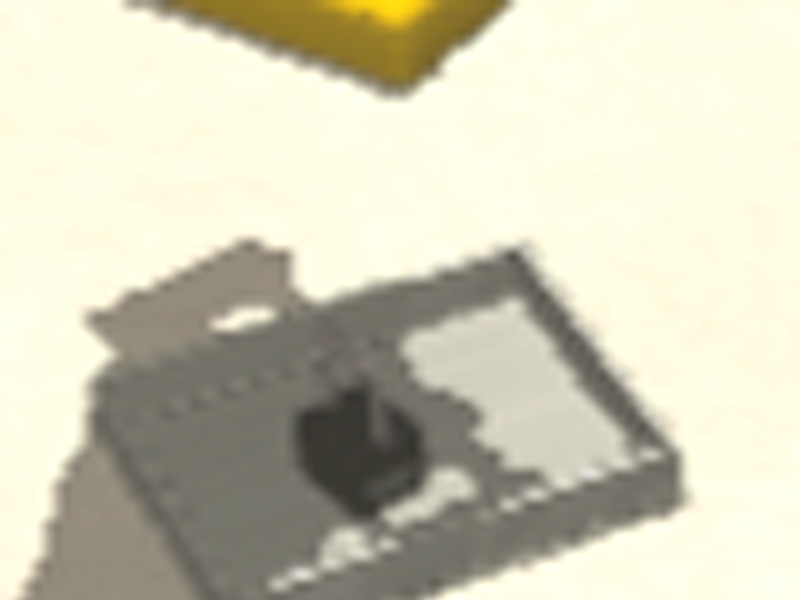

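The module stands upright and unhooked in the tray. Now back to the rack.

>>> carry_out(
  commands=[
    [0.273,-0.617,0,0,0,7.1],
    [0.273,-0.617,0,0,0,7.1],
    [0.273,-0.617,0,0,0,7.1],
    [0.273,-0.617,0,0,0,7.1],
    [0.273,-0.617,0,0,0,7.1],
    [0.273,-0.617,0,0,0,7.1],
    [0.273,-0.617,0,0,0,7.1],
    [0.273,-0.617,0,0,0,7.1],
    [0.273,-0.617,0,0,0,7.1],
    [0.273,-0.617,0,0,0,7.1],
    [0.273,-0.617,0,0,0,7.1],
    [0.273,-0.617,0,0,0,7.1],
  ],
)

```text
clock: 23.05
tool_pos: [0.402, -0.22, 0.3303]
eef_rot: [-0.009, 1.0, 0.001, -0.002]
contact_force: [0.7, 0.8, -1.4]
opening: 0.155
```

```bash
python3 -c "
from h import *
st();go([.380,-.2895,.30],91.1)"
```

```text
t 23.05 pos [ 0.402  -0.22    0.3303] q [-0.0095  1.      0.001  -0.0018] F [ 0.7  0.8 -1.4] op 0.155 j [ 0.76  0.38 -0.51  1.9   0.23  0.92  1.73]
d [ 0.0232 -0.0692  0.0303] w [ 0.11 -0.21 -0.01]
```

>>> carry_out(
  commands=[
    [0.022,-0.05,0.0,0,0,0],
    [0.022,-0.068,0.0,0,0,0],
    [0.022,-0.068,0.02,0,0,0],
    [0.022,-0.068,0.06,0,0,0],
    [0.022,-0.068,0.1,0,0,0],
    [0.022,-0.068,0.14,0,0,0],
    [0.022,-0.068,0.158,0,0,0],
    [0.022,-0.068,0.16,0,0,0],
    [0.022,-0.068,0.16,0,0,0],
  ],
)

```text
clock: 23.95
tool_pos: [0.3828, -0.2862, 0.1712]
eef_rot: [-0.01, 1.0, 0.001, -0.001]
contact_force: [0.4, -0.1, -0.9]
opening: 0.156
```

```bash
python3 - <<'E'
from h import *
st();go([.4632,-.287,.1695],91.1)
s=snap("side","s19");i=np.array(s["img"])
cv2.imwrite("pics/s19c.png",cv2.convertScaleAbs(cv2.resize(i[260:380,270:390],(600,600),interpolation=cv2.INTER_CUBIC),alpha=1.4))
s=snap("top","t19");i=np.array(s["img"])
cv2.imwrite("pics/t19c.png",cv2.convertScaleAbs(cv2.resize(i[180:280,370:470],(600,600),interpolation=cv2.INTER_CUBIC),alpha=1.6))
E
```

```text
t 23.95 pos [ 0.3828 -0.2862  0.1712] q [-0.0097  1.      0.001  -0.0012] F [ 0.4 -0.1 -0.9] op 0.156 j [ 0.77  0.63 -0.36  2.06  0.42  0.52  1.7 ]
d [-0.0804 -0.0024  0.0015] w [ 0.11 -0.14  0.01]
```

View pics/s19c.png

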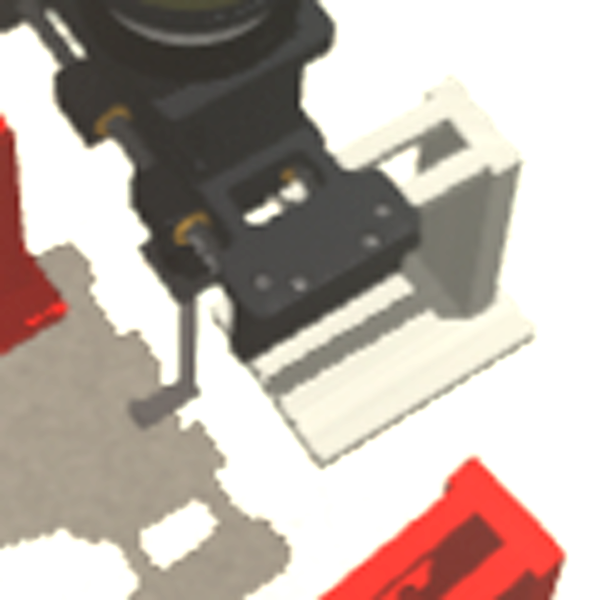

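View pics/t19c.png

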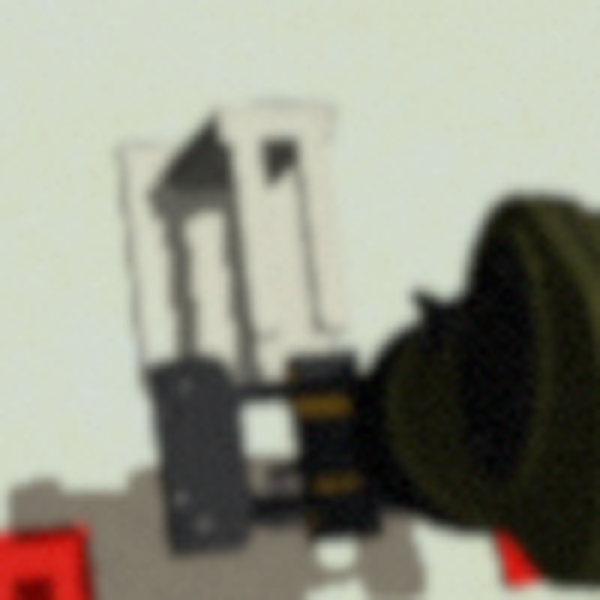

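```bash
python3 - <<'E'
from h import *
from fit2 import S
i=cv2.imread("pics/top19.png") if 0 else cv2.imread("pics/t19.png")
c=cv2.resize(i[195:245,400:440],(640,800),interpolation=cv2.INTER_CUBIC)[:600].astype(float)
c=np.clip((c-60)*1.6,0,255).astype(np.uint8);cv2.imwrite("pics/t19d.png",c)
j=cv2.imread("pics/s7.png");d=cv2.resize(j[270:330,315:380],(780,720),interpolation=cv2.INTER_CUBIC)[:600];cv2.imwrite("pics/s7e.png",d)
for n,px in(("top",(281/6+370-.4,150/6+180-.4)),): print(atz(px,.13,S[n]))
E
```

```text
[ 0.51330711 -0.28462222  0.13      ]
```

View pics/t19d.png

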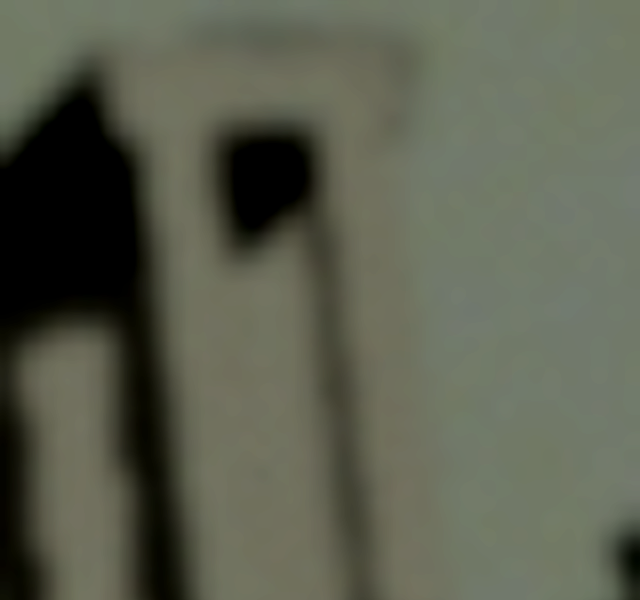

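View pics/s7e.png

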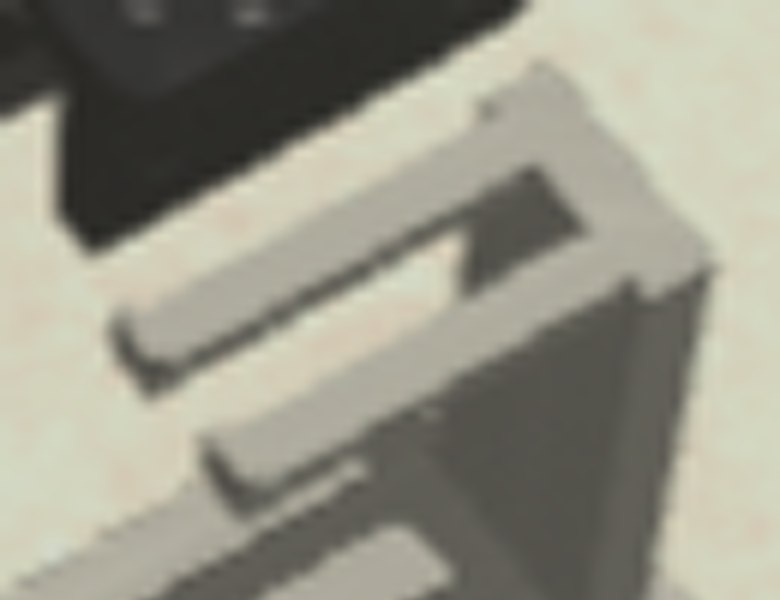

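```bash
python3 - <<'E'
from h import *
from fit2 import S
for p in((538,165),(585,237),(180,365),(235,432),(561,201)):
    px=np.array([315+(p[0]+.5)/12-.5,270+(p[1]+.5)/12-.5])
    print(p,np.round(atz(px,.13,S["side"]),4),np.round(atz(px-[.2,.85],.13,S["side"]),4))
# picker shaft in s19 & s7 : x pixel -> y offset
for f,P,u in(("s7",(.384,-.2908,.1754),None),("s19",(.3828,-.2862,.0445),None)):
    i=cv2.imread("pics/%s.png"%f).astype(int)
    q=proj(np.array(P)+[.0015,0,.03],S["side"])+[.2,.85];v=int(round(q[1]));print(f,q,i[v,int(q[0])-5:int(q[0])+7].sum(1))
E
```

```text
(538, 165) [ 0.5185 -0.2797  0.13  ] [ 0.5194 -0.2778  0.13  ]
(585, 237) [ 0.5165 -0.2961  0.13  ] [ 0.5175 -0.2942  0.13  ]
(180, 365) [ 0.4421 -0.2798  0.13  ] [ 0.4429 -0.2779  0.13  ]
(235, 432) [ 0.4427 -0.2956  0.13  ] [ 0.4435 -0.2938  0.13  ]
(561, 201) [ 0.5174 -0.2879  0.13  ] [ 0.5184 -0.286   0.13  ]
s7 [309.60393935 297.22118008] [604 603 602 539 367 235 237 228 495 605 605 603]
s19 [307.39102136 330.29523848] [620 625 628 473 266 237 227 493 615 612 611 615]
```

>>> carry_out(
  commands=[
    [-0.015,-0.0022,0.002,0,0,0],
    [-0.03,-0.0022,0.002,0,0,0],
    [-0.045,-0.0022,0.002,0,0,0],
    [-0.06,-0.0022,0.002,0,0,0],
    [-0.075,-0.0022,0.002,0,0,0],
    [-0.084,-0.0022,0.002,0,0,0],
    [-0.084,-0.0022,0.002,0,0,0],
    [-0.084,-0.0022,0.002,0,0,0],
  ],
)

```text
clock: 24.85
tool_pos: [0.467, -0.2876, 0.1705]
eef_rot: [-0.009, 1.0, -0.0, -0.0]
contact_force: [0.0, -0.1, -2.1]
opening: 0.155
```

```bash
python3 - <<'E'
from h import *
st()
s=snap("side","s20");i=np.array(s["img"])
cv2.imwrite("pics/s20c.png",cv2.convertScaleAbs(cv2.resize(i[270:350,300:380],(600,600),interpolation=cv2.INTER_CUBIC),alpha=1.3))
s=snap("top","t20");i=np.array(s["img"])
cv2.imwrite("pics/t20c.png",cv2.convertScaleAbs(cv2.resize(i[185:265,375:455],(600,600),interpolation=cv2.INTER_CUBIC),alpha=1.6))
E
```

```text
t 24.85 pos [ 0.467  -0.2876  0.1705] q [-9.3e-03  1.0e+00 -1.0e-04 -2.0e-04] F [ 0.  -0.1 -2.1] op 0.155 j [ 0.69  0.7  -0.37  1.86  0.39  0.65  1.67]
```

View pics/s20c.png

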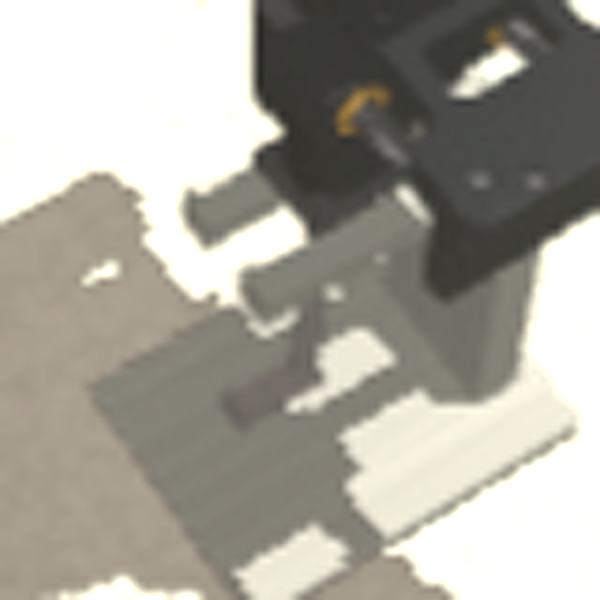

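View pics/t20c.png

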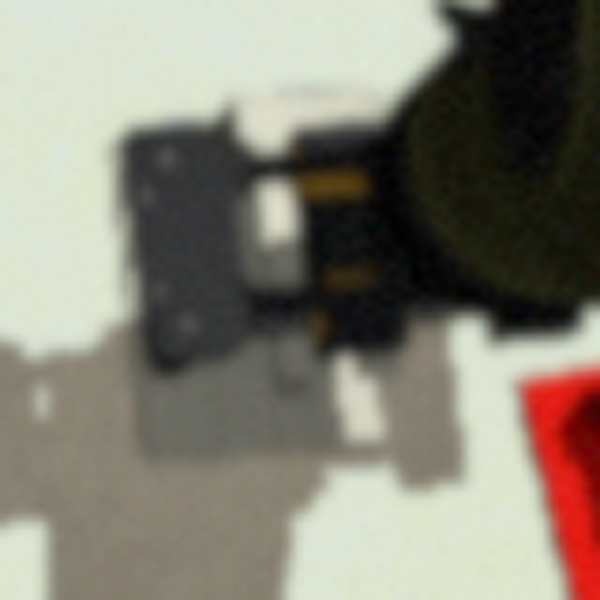

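>>> carry_out(
  commands=[
    [0,0,0.006,0,0,0],
    [0,0,0.011,0,0,0],
    [0,0,0.015,0,0,0],
    [0,0,0.018,0,0,0],
    [0,0,0.0195,0,0,0],
    [0,0,0.0195,0,0,0],
    [0,0,0.0195,0,0,0],
  ],
)

```text
clock: 25.65
tool_pos: [0.4676, -0.2874, 0.1507]
eef_rot: [-0.01, 1.0, 0.0, -0.0]
contact_force: [-0.6, 0.3, -0.2]
opening: 0.153
```

```bash
python3 - <<'E'
from h import *
st()
s=snap("side","s21");i=np.array(s["img"])
cv2.imwrite("pics/s21c.png",cv2.convertScaleAbs(cv2.resize(i[270:350,300:380],(600,600),interpolation=cv2.INTER_CUBIC),alpha=1.3))
E
```

```text
t 25.65 pos [ 0.4676 -0.2874  0.1507] q [-0.0095  1.      0.     -0.    ] F [-0.6  0.3 -0.2] op 0.153 j [ 0.68  0.73 -0.35  1.87  0.41  0.61  1.66]
```

View pics/s21c.png

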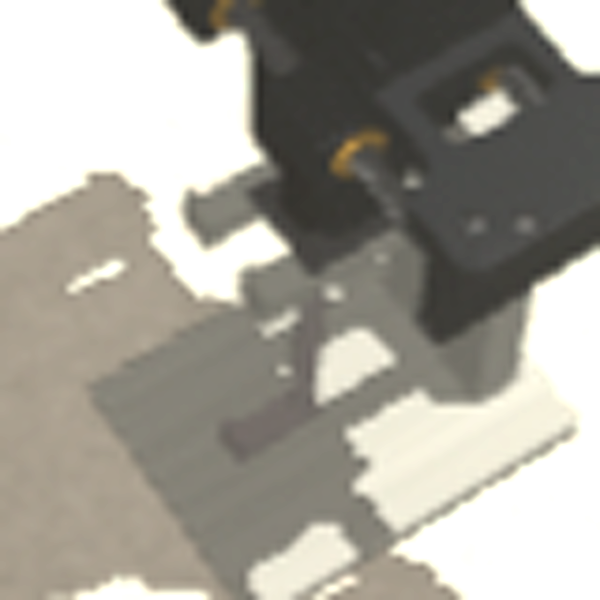

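The collar is down on the prongs and the wrist force is back near 0. Release.

>>> carry_out(
  commands=[
    [0,0,0,0,0,0],
    [0,0,0,0,0,0],
    [0,0,0,0,0,0],
    [0,0,0,0,0,0],
    [0,0,0,0,0,0],
    [0,0,0,0,0,0],
    [0,0,0,0,0,0],
    [0,0,0,0,0,0],
    [0,0,0,0,0,0],
    [0,0,0,0,0,0],
  ],
  fingers=0,
)

```text
clock: 26.7
tool_pos: [0.4677, -0.2874, 0.1507]
eef_rot: [-0.009, 1.0, 0.0, 0.0]
contact_force: [-1.0, -0.1, 0.5]
opening: 0.999
```

>>> carry_out(
  commands=[
    [0,0,-0.01,0,0,0],
    [0,0,-0.03,0,0,0],
    [0,0,-0.06,0,0,0],
    [0,0,-0.1,0,0,0],
    [0,0,-0.15,0,0,0],
    [0.02,0,-0.17,0,0,0],
    [0.05,0.04,-0.17,0,0,0],
    [0.05,0.09,-0.17,0,0,0],
    [0.05,0.14,-0.17,0,0,0],
    [0.05,0.17,-0.17,0,0,0],
    [0.05,0.17,-0.17,0,0,0],
    [0.05,0.17,-0.17,0,0,0],
  ],
)

```text
clock: 27.9
tool_pos: [0.4145, -0.1183, 0.3214]
eef_rot: [-0.01, 1.0, -0.0, 0.0]
contact_force: [-0.4, 0.2, -0.7]
opening: 1.001
```

```bash
python3 - <<'E'
from h import *
st()
s=snap("side","s22");t=snap("top","t22");i=np.array(s["img"])
a=cv2.resize(i[260:350,300:390],(540,540),interpolation=cv2.INTER_CUBIC)
cv2.imwrite("pics/s22c.png",cv2.convertScaleAbs(a,alpha=1.3))
for l in("module","picker","rack_slot","picker_collar","lever_ball","spool","flux","screwdriver","tray"):
  for n,p in(("side",s),("top",t)): print(l,n,[(np.round(d["xyz"],3).tolist(),round(d["p"],2)) for d in r.spot_point(p,l)][:2])
E
```

```text
t 27.9 pos [ 0.4145 -0.1183  0.3214] q [-1.020e-02  9.999e-01 -4.000e-04  4.000e-04] F [-0.4  0.2 -0.7] op 1.001 j [ 0.54  0.35 -0.51  1.99  0.22  0.86  1.5 ]
module side [([0.523, 0.352, 0.005], 0.6)]
module top [([0.52, 0.351, 0.004], 0.67)]
picker side [([0.465, -0.289, 0.027], 0.55)]
picker top [([0.521, 0.353, 0.057], 0.31)]
rack_slot side [([0.38, -0.434, 0.132], 0.81), ([0.473, -0.285, 0.13], 0.75)]
rack_slot top [([0.293, -0.161, 0.131], 0.74), ([0.374, -0.433, 0.127], 0.72)]
picker_collar side [([0.472, -0.286, 0.13], 0.76)]
picker_collar top []
lever_ball side [([0.59, -0.049, 0.138], 0.56)]
lever_ball top [([0.59, -0.049, 0.138], 0.38)]
spool side [([0.696, 0.281, -0.002], 0.48)]
spool top [([0.694, 0.283, 0.002], 0.75)]
flux side []
flux top [([0.759, -0.249, 0.001], 0.8)]
screwdriver side [([0.792, 0.02, 0.001], 0.53)]
screwdriver top [([0.795, 0.016, -0.003], 0.75)]
tray side [([0.531, 0.354, -0.004], 0.57)]
tray top []
```

View pics/s22c.png

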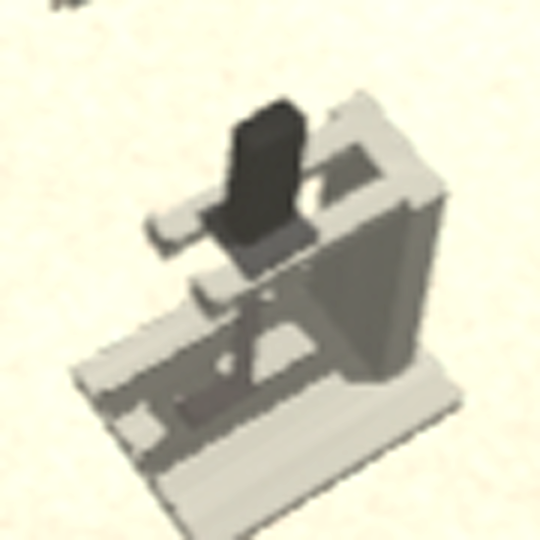

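View pics/s22.png

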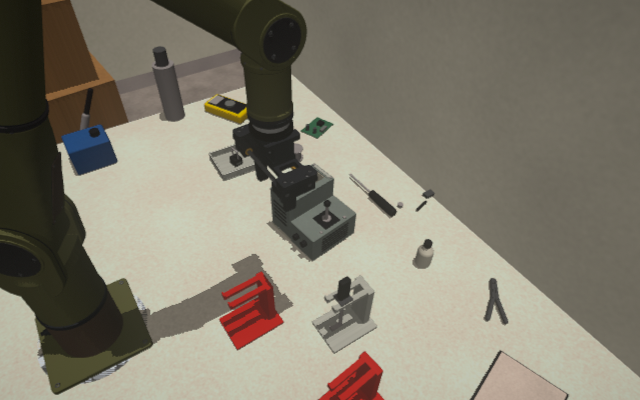

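View pics/t22.png

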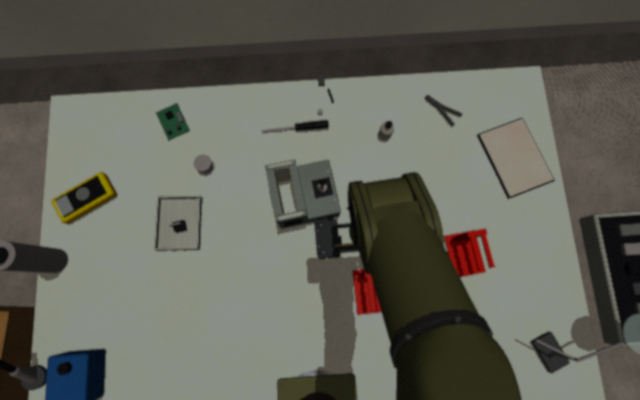

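The side picture shows the picker hanging by its collar at (343,290) and the lever upright at (327,203). The top picture shows the module upright in the tray at (179,226), with the spool, screwdriver and flux bottle unmoved. Handing in.

```bash
python3 -c "
from h import *
print(r.finish_job())"
```

```text
the job is handed in; nothing more can be done
None
```

The whole job was done in the order asked and handed in at about 28 s of the 72 s allowed. `finish_job` gives no verdict.

- **Lever:** I pushed it towards the bay to about 0.36–0.45 rad, judged from the pictures, and held it there for at least 1.2 s with about 2 N on it. An earlier, shorter push had reached only about 0.28 rad, so I went 5 mm further before timing the hold. It sprang back, and both cameras show it upright afterwards.
- **Module:** I hooked it by its bail with the picker and lifted it out of the bay. It now stands upright and unhooked near the middle of the tray, at about (0.52, 0.35). The fingers never touched it.
- **Picker:** it hangs by its collar between the prongs of the aluminium rack, with the wrist force near 0 before I let go. The arm is clear of everything.
- **Bystanders:** the solder spool, screwdriver and flux bottle are within about 5 mm of where the networks first found them, which is about their accuracy.

**Checks that disagreed or missed:**
- The two cameras differed by up to 3 mm on where the rack slot is. I used a value in between, and the picker went in without any extra force.
- In the last pictures, the networks missed the flux bottle in the side view and the tray and picker collar in the top view. In the top view they also reported the picker at the module, with a low score (0.31). The flux bottle and tray are plain to see in those pictures and the collar shows in the side view, so I judged by eye.

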